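# Index the sample carousel click by click and unload two specimens by kind

## Robot

A 6-joint arm with a two-finger parallel gripper is mounted at the origin on the work surface. World frame = base frame: x ahead of the robot, y to its left, z up, the work surface at z = 0. Lengths are in m, angles in rad, forces in N, time in s.
With the tool pointing down it reaches from about 0.35 to 0.85 m from the base axis. Payload 8.1 kg.
Tool frame: the origin (TCP) lies midway between the tips of the shut fingers; the grasp point (between the pads) lies 19 mm behind it (ctrl.hold_point_z is the distance from the TCP to the grasp point, in m); z points along the fingers, y is the direction in which the jaws open and shut (so a half turn about z gives the same grasp; the last joint's range is limited). The gripper opens to 85 mm and grips with 20 to 120 N. Pads are 22 mm wide; open, the fingers measure 114 mm over their backs; the gripper's body (76 mm by 85 mm) begins 54 mm behind the grasp point. The pads swing forward as they close: fully open they stand 13 mm farther back than shut.
Start: joints at [-0.085, 0.13, 1.488, -0, 1.523, -0.085], TCP at [0.6, 0, 0.195] pointing down, gripper open.
Joint ranges: [-2.96, 2.96], [-0.89, 2.26], [0.02, 2.5], [-1.34, 4.48], [0, 2.73], [-2.66, 2.66]. Speed limits (rad/s): [2.39, 2.39, 2.79, 3.14, 3.14, 3.14].

## Interface

Orientations are given as a rotation vector (axis times angle).
In Python, from plant import ctrl gives the robot as it stands.
- The arm moves only by the tool move_arm, never from a script. Its argument "rows" is a list of rows, each a list of 3 entries, a list of its own where there are three numbers: the closure, from 0 (fully open) to 1 (shut), then the shift along the tool's x, y, z in cm, then the turn about the tool's z in rad. A call has 1 to 20 rows; each row shifts and turns the pose as measured when the row begins, along the tool's axes as they then stand; what a row does not reach is not made up. A row lasts 1/12 s, in which the tool goes at most 41.7 mm and 7.16 degrees, less where a joint would pass 70% of its speed; a pose out of reach is approached as far as the arm can. A call with a gripper value outside its range is refused whole. The fingers move at their own pace and stop on an object; "newtons" is the grip in N (left out, the last holds). Time passes only in rows, so rows that do not move let the fingers close. It gives the time, the measured TCP pose, the force and the opening at its end, in the units of the state.
- ctrl.observe(): the state, without advancing time (a new reading comes with each control period).
- ctrl.camera(name): name is "scene" or "side" or "wrist"; returns a dict with "color" (400x640x3 uint8, red, green, blue), "K" (3x3 intrinsics, pixels), "view" (4x4, takes a point from world to camera coordinates); the wrist camera has in their place "tool_from_camera" (4x4, takes a point from camera to tool coordinates, whose origin is the TCP and whose axes are the flange's). Camera axes: x right, y down, z forward; pixel columns grow to the right and rows downward; lengths in m; the calibration is good to about 2 mm. The wrist camera is an equidistant fisheye: a pixel r from the principal point sees the ray r / f radians off the axis. A picture is of the moment at which its call begins: read the wrist's pose just before it. There is no depth.
- ctrl.hand_in(): hands the job in, once; it reports no verdict.
The state is a dict: "time": time; "joint_pos": joint angles; "joint_vel": joint speeds; "tau": joint torques, N m; "tcp_pos": TCP position; "eef_rot": TCP orientation; "contact_force": force on the tool from outside, world axes, zero at the start; "wrist_torque": the same for the moment, N m; "opening": finger opening in m.
Only numpy, scipy, OpenCV 4.12 (cv2) and the standard library are available. Lean on these libraries where they do the work, as an engineer would, in place of code of your own. Each camera call takes 0.05 s, during which the arm holds its last target. There are 200 camera calls.

## Task

The specimen carousel was left between clicks: push it clockwise (seen from above) by its orange pegs to its next click, where the spring plunger drops in and locks it with a specimen in the open bay of the clear cover, then lift that specimen out and stand it upright in the tray for its kind (brass in the grey tray, blue plastic in the blue tray). Push on to the following click, unload the second specimen the same way, and leave the carousel locked there. Do not spin the carousel or push it past that second click, set the specimens down rather than drop them, take no others out, and leave everything else standing where it is.

Things in the scene. Friction and masses are not known exactly. Their poses are not given: they have to be found in the camera images.
- changer: The carousel's fixed white base. Origin on the turning axis at bench level, z up, -x towards the open bay (a blue plate on the base marks its side). On it turns a grey disc (radius 126, top at z = 44) with six wells and six orange pegs, 60 degrees apart. A raised steel track on the disc (radius 84 to 104, top at z = 48) has a 16 mm slot for each well.
- bay (a point): Middle of the open bay, on the changer at radius 60 and z = 94. The clear cover (z = 92 to 96; x -64 to 72, y -62 to 62 about the axis, on a hub post of radius 8) has a slot here, |y| < 36 from x = -64 to -4 in the changer's frame: the only way out for specimens. A locked well stops within 15 mm of the bay's middle.
- plunger_home (a point): Nominal place of the spring plunger: far side of the axis (+x of the changer) at radius 95, z = 48. Really its bracket is clamped up to 13 degrees either way round the axis (post at radius 150, arm over the disc up to z = 112, red knob up to z = 138), so the exact angle of a click is unknown beforehand and must be felt or seen.
- peg0 (a point): Top centre of the orange peg just ahead of well 0, near the bay at the start. Pegs are upright, diameter 14, z = 44 to 74, at radius 116. Pushing along takes about 2 N at a peg, getting out of a click about 8 N.
- peg1 (a point): Top centre of the orange peg between wells 0 and 1, 60 degrees behind peg0 (it comes towards the bay as the carousel turns clockwise).
- well0 (a point): Centre of the floor of well 0, the first to come to the bay (well 1 follows). Wells lie at radius 60; floor z = 44, rim inside width 42, rim top z = 49.
- rotor (a joint): Angle of the disc in rad, growing clockwise seen from above. Measured anticlockwise from the changer's +x, well k (0 to 5) lies at pi + 0.6 + k*pi/3 - rotor and peg k 30 degrees less. Starts near 0; the first click lies between 0.36 and 0.84, the second pi/3 farther.
- plunger (a joint): How far the spring plunger has dropped, in m: about 0.0005 while it rides on the track, about 0.005 when it sits in a slot (the carousel is locked at a click).
- brass: Brass specimen to unload: upright cylinder, diameter 26, height 40, about 170 g. Origin at the centre of its underside. Starts in well 0 or 1.
- plastic: Blue plastic specimen to unload: upright cylinder, diameter 30, height 36, the top 6 mm tapering to diameter 22, about 30 g. Origin at the centre of its underside. Starts in well 1 or 0, whichever the brass one is not in.
- tray_grey: Grey open tray for brass, fixed to the bench, 130 (x) by 120 (y) by 35 high, wall and floor 5 thick. Origin at the centre of its underside.
- tray_blue: Blue open tray for plastic, same shape and origin as the grey one.
- ref_brass: Brass cylinder like the specimen, already standing in the +x +y corner of the grey tray. Origin under its centre.
- ref_plastic: Blue plastic cylinder like the specimen, already standing in the +x +y corner of the blue tray. Origin under its centre.
- spare_brass: Another brass cylinder, in well 3; it stays in the carousel. Origin under its centre.
- spare_plastic: Another blue plastic cylinder, in well 4; it stays in the carousel. Origin under its centre.
- beaker: Empty glass beaker, radius 34, height 75, a bystander. Origin under its centre.
- weight: Steel 500 g weight with a knob, diameter 38, height 56, a bystander. Origin under its centre.
Mind the look-alikes: they are no part of the job. What is shaped like the spare_plastic but green, red or turquoise is not meant.

How it is judged:
On the way, in this order (a step that is already met when the one before it is completed fails the run):
1. the carousel is locked at the first click, the first specimen (well 0) in the bay and still in its well (value of joint rotor between 0.33 and 0.87 rad and value of joint plunger above 0.003 m and velocity of joint rotor between -0.05 and 0.05 rad/s and z of each of brass, plastic in the frame of changer below 0.05 m and horizontal distance between each of brass, plastic and changer below 0.08 m), for 0.2 s.
2. the first specimen stands released in the tray for its kind, the carousel still locked at the first click and the other specimen still in its well (value of joint rotor between 0.33 and 0.87 rad and value of joint plunger above 0.003 m and velocity of joint rotor between -0.05 and 0.05 rad/s and (((x of brass in the frame of tray_grey between -0.052 and 0.052 m and y of brass in the frame of tray_grey between -0.047 and 0.047 m and z of brass in the frame of tray_grey between 0 and 0.012 m and angle between brass's own z axis and vertical below 0.2 rad and linear speed of brass below 0.03 m/s and contact force between the fingers and brass below 0.1 N) and horizontal distance between plastic and changer below 0.08 m) or ((x of plastic in the frame of tray_blue between -0.052 and 0.052 m and y of plastic in the frame of tray_blue between -0.047 and 0.047 m and z of plastic in the frame of tray_blue between 0 and 0.012 m and angle between plastic's own z axis and vertical below 0.2 rad and linear speed of plastic below 0.03 m/s and contact force between the fingers and plastic below 0.1 N) and horizontal distance between brass and changer below 0.08 m))), for 0.2 s.
3. the carousel is locked at the second click with the second specimen still in its well (value of joint rotor between 1.38 and 1.92 rad and value of joint plunger above 0.003 m and velocity of joint rotor between -0.05 and 0.05 rad/s and horizontal distance between any of plastic, brass and changer below 0.08 m), for 0.2 s.
At the end, for the whole second after the job is handed in: Brass specimen on the grey tray's floor, plastic one on the blue tray's, upright within 0.2 rad, released, at rest; carousel at rest, locked at its second click (rotor 1.38 to 1.92 rad, plunger down more than 3 mm); both spare specimens still in the carousel (x of brass in the frame of tray_grey between -0.052 and 0.052 m and y of brass in the frame of tray_grey between -0.047 and 0.047 m and z of brass in the frame of tray_grey between 0 and 0.012 m and angle between each of brass, plastic's own z axis and vertical below 0.2 rad and linear speed of each of brass, plastic below 0.03 m/s and contact force between the fingers and brass below 0.1 N and x of plastic in the frame of tray_blue between -0.052 and 0.052 m and y of plastic in the frame of tray_blue between -0.047 and 0.047 m and z of plastic in the frame of tray_blue between 0 and 0.012 m and contact force between the fingers and plastic below 0.1 N and value of joint rotor between 1.38 and 1.92 rad and value of joint plunger above 0.003 m and velocity of joint rotor between -0.05 and 0.05 rad/s and horizontal distance between each of spare_brass, spare_plastic and changer below 0.08 m); the robot touches nothing.
It fails at once if the carousel is turned the wrong way or past the second click (value of joint rotor below -0.25 rad or value of joint rotor above 2.2 rad).
It fails at once if the carousel is spun (faster than 4 rad/s) (velocity of joint rotor above 4 rad/s or velocity of joint rotor below -4 rad/s).
It fails at once if a specimen is dropped or thrown (moves faster than 0.8 m/s without being held) ((linear speed of brass above 0.8 m/s and contact force between the fingers and brass below 0.1 N) or (linear speed of plastic above 0.8 m/s and contact force between the fingers and plastic below 0.1 N)).
It fails at once if a bystander or another specimen is tipped over (angle between any of spare_brass, spare_plastic, ref_brass, ref_plastic, beaker, weight's own z axis and vertical above 0.6 rad).
It fails at once if a bystander on the bench or in a tray is shifted by more than 40 mm (distance of any of ref_brass, ref_plastic, beaker, weight from where it was at the start of the episode above 0.04 m).
It also fails if it takes over 72 s, if anything falls off the work surface, if the arm or the gripper's body presses on something with over 40 N, if the wrist force passes 120 N, or if a joint passes its speed limit or range.

## Working session

There is one attempt and no reset: what is moved stays moved. The work goes in short steps, Python scripts to look and compute and a tool call to move; the robot and the scene stay as the last step left them, time stands still between calls to the robot, and variables do not carry over. Pictures are saved under pics/ and viewed, about 8 in all and at most 12, crops included, and the job is handed in when it is done.

Besides the shell and the picture viewer there is one more tool, called after "Request:" by a JSON object that holds its "name" and its "arguments". move_arm: Moves the arm, as the interface text tells. Its arguments: {"type":"object","properties":{"rows":{"type":"array"},"newtons":{"type":"number"}},"required":["rows"]}

```bash
mkdir -p pics; ls; cat > h.py <<'E'
import numpy as np, cv2
from plant import ctrl
from scipy.spatial.transform import Rotation as R
def snap(n,fn,crop=None,s=1):
    o=ctrl.observe(); c=ctrl.camera(n); im=c["color"][:,:,::-1].copy()
    cv2.imwrite("pics/raw_"+fn,im)
    if crop: im=im[crop[1]:crop[3],crop[0]:crop[2]]
    if s!=1: im=cv2.resize(im,None,fx=s,fy=s,interpolation=cv2.INTER_CUBIC)
    cv2.imwrite("pics/"+fn,im); return o,c
def ray(c,u,v,o=None):
    K=np.array(c["K"]); x=(u-K[0,2])/K[0,0]; y=(v-K[1,2])/K[1,1]
    if "view" in c:
        V=np.array(c["view"]); Rm=V[:3,:3]; return -Rm.T@V[:3,3], Rm.T@np.array([x,y,1])
    r=np.hypot(x,y); d=np.array([np.sin(r)*x/max(r,1e-9),np.sin(r)*y/max(r,1e-9),np.cos(r)])
    T=np.array(c["tool_from_camera"]); W=R.from_rotvec(o["eef_rot"]).as_matrix()
    return W@T[:3,3]+np.array(o["tcp_pos"]), W@T[:3,:3]@d
def atz(c,u,v,z,o=None):
    p,d=ray(c,u,v,o); return p+d*(z-p[2])/d[2]
def proj(c,P,o=None):
    P=np.array(P,float); K=np.array(c["K"])
    if "view" in c:
        V=np.array(c["view"]); q=V[:3,:3]@P+V[:3,3]; return K[0,0]*q[0]/q[2]+K[0,2],K[1,1]*q[1]/q[2]+K[1,2]
    T=np.array(c["tool_from_camera"]); W=R.from_rotvec(o["eef_rot"]).as_matrix()
    t=W.T@(P-np.array(o["tcp_pos"])); q=T[:3,:3].T@(t-T[:3,3])
    r=np.arctan2(np.hypot(q[0],q[1]),q[2]); n=np.hypot(q[0],q[1])+1e-9
    return K[0,0]*r*q[0]/n+K[0,2],K[1,1]*r*q[1]/n+K[1,2]
E
python3 - <<'E'
from h import *
import pickle
for n in("scene","side","wrist"):
    o,c=snap(n,n+"0.png"); pickle.dump((o,{k:v for k,v in c.items()}),open(n+".pkl","wb"))
    print(n,np.array(c["K"]).round(1).tolist(),np.array(c.get("view",c.get("tool_from_camera"))).round(3).tolist())
print(o)
E
```

```text
pics
scene [[397.2, 0.0, 311.4], [0.0, 397.2, 198.5], [0.0, 0.0, 1.0]] [[0.253, 0.967, 0.009, -0.157], [0.582, -0.145, -0.8, -0.248], [-0.773, 0.208, -0.6, 1.4], [0.0, 0.0, 0.0, 1.0]]
side [[406.3, 0.0, 316.9], [0.0, 406.3, 201.1], [0.0, 0.0, 1.0]] [[-0.847, -0.531, 0.025, 0.469], [-0.29, 0.421, -0.859, 0.236], [0.446, -0.735, -0.511, 0.697], [0.0, 0.0, 0.0, 1.0]]
wrist [[309.7, 0.0, 323.1], [0.0, 309.7, 201.0], [0.0, 0.0, 1.0]] [[0.0, -0.965, -0.261, 0.067], [1.0, 0.0, 0.0, 0.0], [-0.0, -0.261, 0.965, -0.179], [0.0, 0.0, 0.0, 1.0]]
{'time': 0.1, 'joint_pos': array([-8.53687090e-02,  1.31131334e-01,  1.48918802e+00,  2.60893160e-06,
        1.52301764e+00, -8.53990009e-02]), 'joint_vel': array([-0.00218172, -0.00131093, -0.00252895,  0.0003265 ,  0.0012066 ,
       -0.00012897]), 'tau': array([ 1.52257860e-03, -5.70947063e+01, -5.01941299e+01, -1.80579236e-04,
        8.16394575e-03,  5.26326357e-05]), 'tcp_pos': array([5.99425890e-01, 9.12952692e-05, 1.94412421e-01]), 'eef_rot': array([-2.22046307e+00, -2.22053005e+00,  1.76130730e-03]), 'contact_force': array([ 0.75555386, -0.56341972,  0.30141572]), 'wrist_torque': array([-0.06797368, -0.00041284,  0.01745648]), 'opening': 0.08548627219132834}
```

```bash
python3 -c "
import cv2,numpy as np
a=cv2.imread('pics/scene0.png');b=cv2.imread('pics/side0.png')
cv2.imwrite('pics/s1.png',cv2.resize(a,(800,500),interpolation=cv2.INTER_CUBIC));cv2.imwrite('pics/s2.png',cv2.resize(b,(800,500),interpolation=cv2.INTER_CUBIC))"
```

```text
(no output)
```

View pics/s1.png

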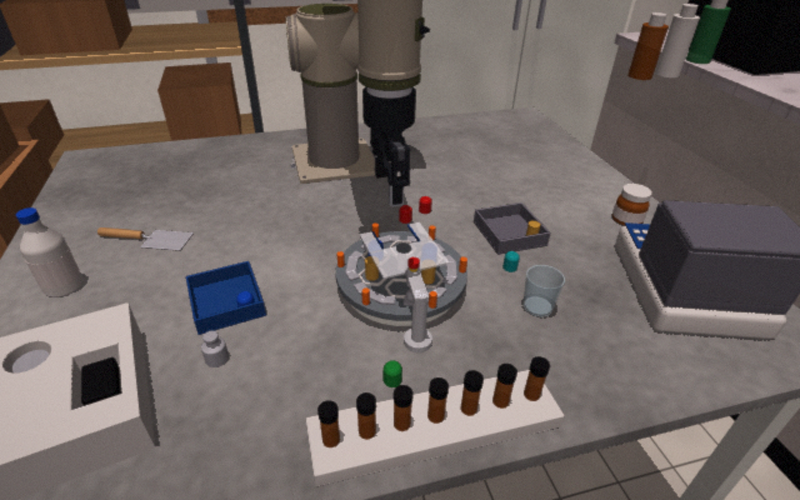

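View pics/s2.png

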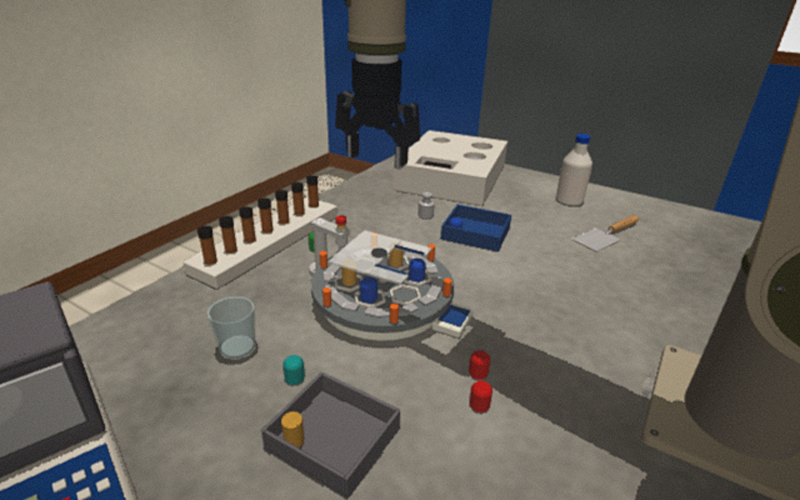

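The scene shows the carousel at mid-picture (scene 400,275; side 383,285 in the 800 px views). The blue tray is at the left and the grey one at the right, the beaker is near the grey tray, and the weight is near the blue tray. I'll enlarge for pixel readings.

```bash
python3 -c "
import cv2,numpy as np
def cr(f,x0,y0,x1,y1,s):
    a=cv2.imread(f)[y0:y1,x0:x1];a=cv2.resize(a,None,fx=s,fy=s,interpolation=cv2.INTER_CUBIC)
    for x in range((x0//10+1)*10,x1,10):
        cv2.line(a,(int((x-x0+.5)*s),0),(int((x-x0+.5)*s),4 if x%50 else 14),(255,255,255),1)
        if x%50==0: cv2.putText(a,str(x),(int((x-x0)*s)+3,22),0,.4,(255,255,255))
    for y in range((y0//10+1)*10,y1,10):
        cv2.line(a,(0,int((y-y0+.5)*s)),(4 if y%50 else 14,int((y-y0+.5)*s)),(255,255,255),1)
        if y%50==0: cv2.putText(a,str(y),(16,int((y-y0)*s)+3),0,.4,(255,255,255))
    return a
cv2.imwrite('pics/c1.png',cr('pics/scene0.png',140,150,460,310,2.5))
cv2.imwrite('pics/c2.png',cr('pics/side0.png',200,140,420,400,2.3))
"
```

```text
(no output)
```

View pics/c1.png

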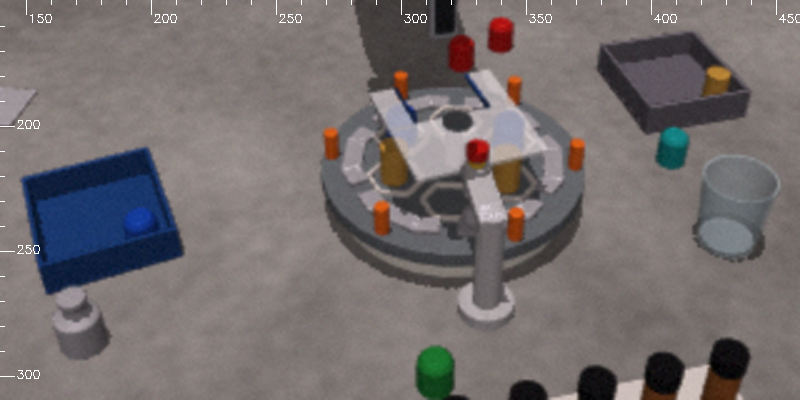

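View pics/c2.png

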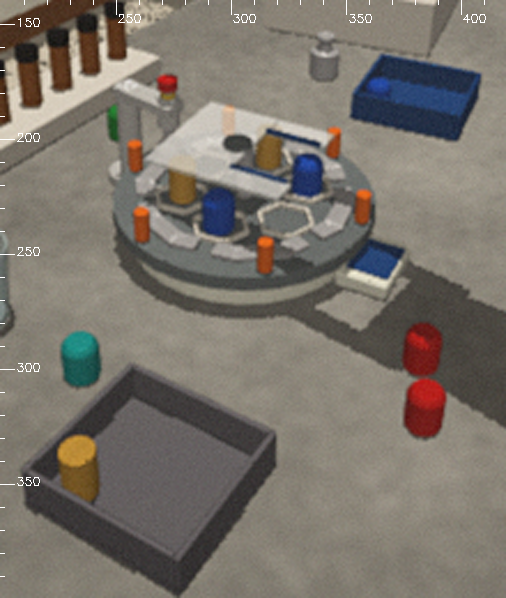

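```bash
cat > fit.py <<'E'
from h import *
import pickle
from scipy.optimize import least_squares
from scipy.optimize import linear_sum_assignment as lsa
C={n:pickle.load(open(n+".pkl","rb"))[1] for n in("scene","side")}
S=lambda L:np.array([(x/2.5+140,y/2.5+150) for x,y in L])
D=lambda L:np.array([(x/2.3+200,y/2.3+140) for x,y in L])
def cost(obs,pts):
    r=[]
    for n,o in obs.items():
        P=np.array([proj(C[n],p) for p in pts]); d=np.linalg.norm(P[:,None]-o[None],axis=2)
        i,j=lsa(d); r+=list((P[i]-o[j]).ravel())
    return np.array(r)
def fit(obs,model,x0): 
    s=min((least_squares(lambda x:cost(obs,model(x)),q) for q in x0),key=lambda s:s.cost)
    return s.x,np.sqrt(np.mean(s.fun**2))
pegs={"scene":S([(401,74),(514,79),(331,130),(577,141),(382,204),(516,211)]),"side":D([(334,128),(363,192),(265,239),(141,209),(135,143),(229,109)])}
pm=lambda x:[(x[0]+.116*np.cos(x[2]+k*np.pi/3),x[1]+.116*np.sin(x[2]+k*np.pi/3),.074) for k in range(6)]
p0=atz(C["scene"],322,207,.06)[:2]
x,e=fit(pegs,pm,[(*p0,a) for a in(0,.35,.7)]); print("changer",x.round(4),e); c=x
def rect(w,h,z,cx=0):
    def m(x):
        a=x[2];return [(x[0]+np.cos(a)*(u+cx)-np.sin(a)*v,x[1]+np.sin(a)*(u+cx)+np.cos(a)*v,z) for u in(-w/2,w/2) for v in(-h/2,h/2)]
    return m
cov={"scene":S([(370,93),(493,70),(415,180),(548,150)]),"side":D([(212,102),(340,142),(286,195),(150,163)])}
x,e=fit(cov,rect(.136,.124,.096,.004),[(c[0],c[1],a) for a in(-.5,-.3,-.1,.1,.3)]); print("cover",x.round(4),e)
for n,o,g in(("blue",{"scene":S([(23,178),(148,150)]),"side":D([(391,57),(480,75),(353,99)])},atz(C["scene"],180,237,.03)),
  ("grey",{"scene":S([(600,46),(692,33),(748,90),(645,110)]),"side":D([(132,366),(275,434),(178,560),(27,470)])},atz(C["side"],263,335,.03))):
    x,e=fit(o,rect(.13,.12,.035),[(g[0],g[1],a) for a in(-.4,-.2,0,.2,.4)]); print(n,x.round(4),e)
A=lambda n,uv,z:atz(C[n],*uv,z).round(4)
print("refb",A("side",D([(77,448)])[0],.045),A("scene",S([(718,73)])[0],.045))
print("refp",A("side",D([(378,84)])[0],.041),A("scene",S([(139,216)])[0],.041))
print("weight",A("side",D([(324,42)])[0],.055),A("scene",S([(72,296)])[0],.055))
print("beaker",A("scene",S([(726,238)])[0],.003))
k1=A("scene",S([(478,141)])[0],.138);k2=A("side",D([(167,79)])[0],.138);pb=A("scene",S([(487,303)])[0],.01)
for q in(k1,k2,pb): print("plunger",q,np.arctan2(q[1]-c[1],q[0]-c[0]),np.hypot(*(q[:2]-c[:2])))
for nm,cam,uv,z in(("blueNear","side",D([(219,196)])[0],.080),("blueR","side",D([(307,162)])[0],.080),("brassF","side",D([(182,162)])[0],.084),("brassM","side",D([(268,138)])[0],.084)):
    q=A(cam,uv,z); print(nm,q,np.arctan2(q[1]-c[1],q[0]-c[0]),np.hypot(*(q[:2]-c[:2])))
for nm,uv in(("red1",(460,38)),("red2",(500,22)),("turq",(672,132))): print(nm,A("scene",S([uv])[0],.036))
E
python3 fit.py
```

```text
changer [0.5602 0.0373 0.2078] 0.5970377444637227
cover [0.556  0.0378 0.098 ] 1.7501549209405016
blue [ 0.5236 -0.2918  0.1418] 1.9767060318756342
grey [0.4463 0.3224 0.0169] 1.4328917757986195
refb [0.4838 0.3557 0.045 ] [0.4877 0.3566 0.045 ]
refp [ 0.5587 -0.2508  0.041 ] [ 0.5647 -0.2532  0.041 ]
weight [ 0.6552 -0.2906  0.055 ] [ 0.6645 -0.3055  0.055 ]
beaker [0.6845 0.2695 0.003 ]
plunger [0.6521 0.0325 0.138 ] -0.05238547287377626 0.09198516939584457
plunger [0.6528 0.0313 0.138 ] -0.06491029295372798 0.09275431809369512
plunger [0.7135 0.0269 0.01  ] -0.06786217385913224 0.15361256196183776
blueNear [0.5471 0.0968 0.08  ] 1.7882226713895977 0.06091777334632575
blueR [0.511  0.0034 0.08  ] -2.5384331266344518 0.05979134975743049
brassF [0.6041 0.0748 0.084 ] 0.7071800191148037 0.057694232796933906
brassM [ 0.5615 -0.0077  0.084 ] -1.542836444178379 0.04503408462609908
red1 [0.3391 0.1104 0.036 ]
red2 [0.3165 0.1659 0.036 ]
turq [0.5613 0.2685 0.036 ]
```

Scene and side pictures: the pegs, cover and trays fit to about 1–2 px. The changer axis is at (0.560, 0.037). The plastic specimen is in well 0, and the brass one in well 1. The plunger sits at world angle -0.06, so I expect the first click near rotor 0.75. Peg0 is at about (0.447, 0.013). I'll push with shut fingers along the circle.

Request:
{"name": "move_arm", "arguments": {"rows": [[1,[-0.33,-3.6,0],0],[1,[-0.33,-3.6,0],0],[1,[-0.33,-3.6,0],0],[1,[-0.33,-3.6,0],0],[1,[0,0,1],-0.115],[1,[0,0,1],-0.115],[1,[0,0,1],-0.115],[1,[0,0,1],-0.115],[1,[0,0,0],0]]}}

```text
time: 0.9
tcp_pos: [0.4447, -0.0131, 0.1455]
eef_rot: [-1.623, -2.676, 0.009]
contact_force: [-0.2, 0.9, -1.0]
opening: 0.0001
```

Request:
{"name": "move_arm", "arguments": {"rows": [[1,[0,1.0,2],0],[1,[0,0,3],0],[1,[0,0,2],0],[1,[0,0,1.2],0],[1,[0,0,0],0]]}}

```text
time: 1.32
tcp_pos: [0.4546, -0.0084, 0.0632]
eef_rot: [-1.652, -2.663, 0.007]
contact_force: [-1.0, 0.9, -0.3]
opening: 0.0
```

```bash
python3 - <<'E'
from h import *
o,c=snap("side","p1.png",(230,150,400,290),4.2)
print(o["tcp_pos"],o["contact_force"])
E
```

```text
[ 0.45464743 -0.00838572  0.06315063] [-0.9501402   0.94676993 -0.33709958]
```

View pics/p1.png

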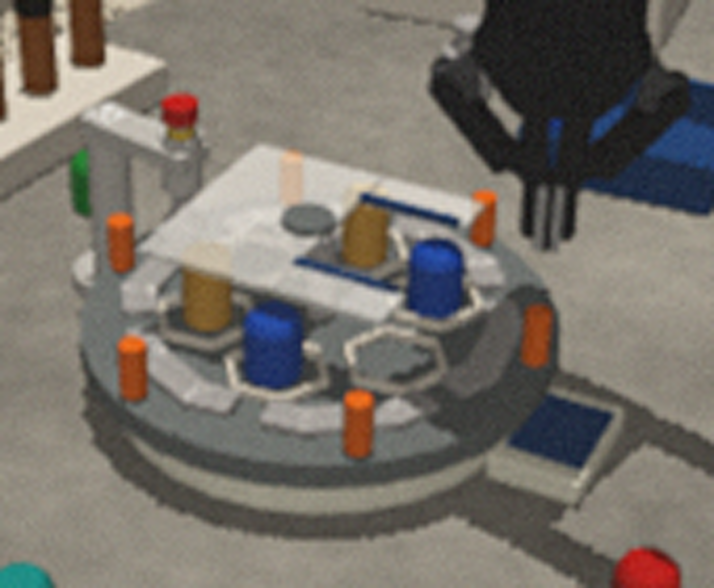

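The picture shows the shut fingers (crop 548,240) behind peg0 (537,320), clear of the disc and of peg1.

Request:
{"name": "move_arm", "arguments": {"rows": [[1,[0.2,0.0,0.6],0.04],[1,[0.4,0.02,0],0.034],[1,[0.5,0.02,0],0.043],[1,[0.5,0.02,0],0.043],[1,[0.5,0.02,0],0.043],[1,[0.5,0.02,0],0.043],[1,[0.5,0.02,0],0.043],[1,[0.5,0.02,0],0.043],[1,[0,0,0],0]]}}

```text
time: 2.12
tcp_pos: [0.4544, 0.0266, 0.0725]
eef_rot: [2.115, 2.316, 0.006]
contact_force: [-0.5, -0.3, -0.3]
opening: -0.0002
```

```bash
cat > st.py <<'E'
from h import *
o=ctrl.observe();p=o["tcp_pos"];q=p[:2]-[.5602,.0373]
x=R.from_rotvec(o["eef_rot"]).as_matrix()[:,0]
a=np.pi-np.arctan2(q[1],q[0])%(2*np.pi); xa=np.arctan2(x[1],x[0])-np.pi/2
print("t",round(o["time"],2),"p",p.round(4),"r",np.hypot(*q).round(4),"ang past -x (cw)",round(a,3),"yaw err(cw needed)",round(xa+a,3),"F",o["contact_force"].round(1))
E
python3 st.py
```

```text
t 2.12 p [0.4544 0.0266 0.0725] r 0.1064 ang past -x (cw) -0.1 yaw err(cw needed) -0.01 F [-0.5 -0.3 -0.3]
```

```bash
cat > rot.py <<'E'
from h import *
from scipy.optimize import least_squares
def orange(im):
    h=cv2.cvtColor(im,cv2.COLOR_RGB2HSV); m=((h[...,0]>=5)&(h[...,0]<=12)&(h[...,1]>190)&(h[...,2]>120)).astype(np.uint8)
    n,l,s,c=cv2.connectedComponentsWithStats(m); return [c[i] for i in range(1,n) if s[i,4]>=25 and s[i,4]<400]
def rotor(cams=("scene","side"),c0=(.5602,.0373),prev=None,show=False):
    obs=[(c,p) for n in cams for c in[ctrl.camera(n)] for p in orange(np.array(c["color"]))]
    def f(a):
        r=[]
        for c,p in obs:
            P=np.array([proj(c,(c0[0]+.116*np.cos(a+k*np.pi/3),c0[1]+.116*np.sin(a+k*np.pi/3),.060)) for k in range(6)])
            d=np.linalg.norm(P-p,axis=1); r.append(d.min())
        return np.array(r)
    A=np.linspace(0,np.pi/3,210); C=[np.median(f(a)) for a in A]; a=A[int(np.argmin(C))]
    r=f(a); g=[o for o,q in zip(obs,r) if q<8]; 
    obs=g; A=a+np.linspace(-.04,.04,81); C=[np.sum(np.minimum(f(b),4)**2) for b in A]; a=A[int(np.argmin(C))]
    return a,len(g),np.median(f(a))
if __name__=="__main__":
    a,n,e=rotor(); print("peg ang mod 60:",round(a,3),"turn since start mod 60:",round((.2078-a)%(np.pi/3),3),"npegs",n,"res",round(e,2))
E
python3 rot.py; python3 st.py
```

```text
peg ang mod 60: 0.208 turn since start mod 60: 1.047 npegs 9 res 0.31
t 2.22 p [0.4546 0.026  0.0724] r 0.1063 ang past -x (cw) -0.106 yaw err(cw needed) -0.012 F [-0.4  0.2 -0.9]
```

```bash
python3 - <<'E'
from h import *
o,c=snap("side","p2.png",(270,150,400,270),5)
for P in((.4546,-.0084,.063),o["tcp_pos"],(.4465,.0134,.074)):
    u,v=proj(c,P); print((u-270)*5,(v-150)*5, ((u-230)*4.2,(v-150)*4.2))
E
```

```text
442.80821741343544 363.0781082682587 (np.float64(539.9589026272859), np.float64(304.9856109453373))
406.90558618729625 382.4448878263353 (np.float64(509.8006923973289), np.float64(321.2537057741216))
438.3855004315697 371.25134141867534 (np.float64(536.2438203625186), np.float64(311.8511267916873))
```

View pics/p2.png

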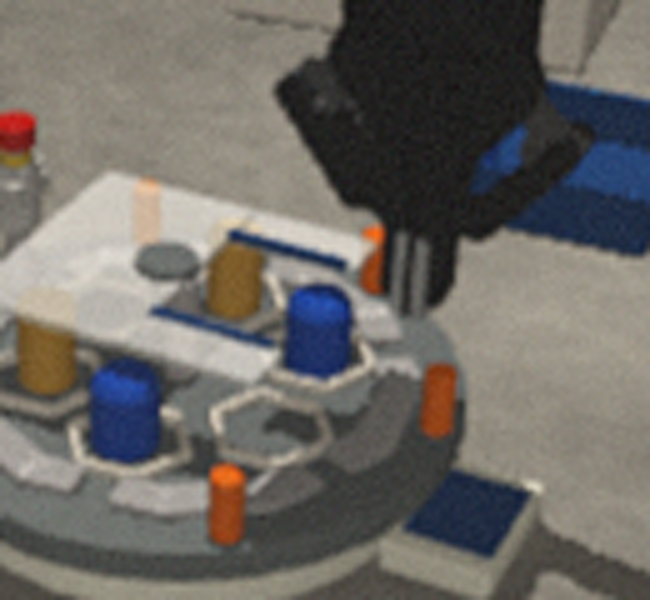

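```bash
python3 - <<'E'
from h import *
import pickle
for n in("side","scene"):
    o,c=pickle.load(open(n+".pkl","rb"))
    for dx in(-.05,0,.05): print(n,dx,[np.round(proj(c,np.array(o["tcp_pos"])+[dx,0,dz])).tolist() for dz in(0,.013,.04)])
o,c=snap("scene","p3.png",(250,90,410,210),4.5)
u,v=proj(c,o["tcp_pos"]);print((u-250)*4.5,(v-90)*4.5)
u,v=proj(c,np.array(o["tcp_pos"])+[0,0,.03]);print((u-250)*4.5,(v-90)*4.5)
print(o["joint_pos"].round(3))
E
```

```text
side -0.05 [[321.0, 157.0], [321.0, 152.0], [321.0, 139.0]]
side 0 [[301.0, 152.0], [301.0, 146.0], [301.0, 134.0]]
side 0.05 [[282.0, 146.0], [282.0, 141.0], [281.0, 129.0]]
scene -0.05 [[304.0, 160.0], [304.0, 155.0], [304.0, 143.0]]
scene 0 [[310.0, 172.0], [310.0, 167.0], [310.0, 155.0]]
scene 0.05 [[316.0, 185.0], [316.0, 180.0], [316.0, 168.0]]
247.67381723627625 408.6882471284757
247.61965170184004 364.05475606747206
[-5.500e-02 -1.820e-01  2.026e+00 -1.000e-03  1.292e+00 -1.500e-01]
```

View pics/p3.png

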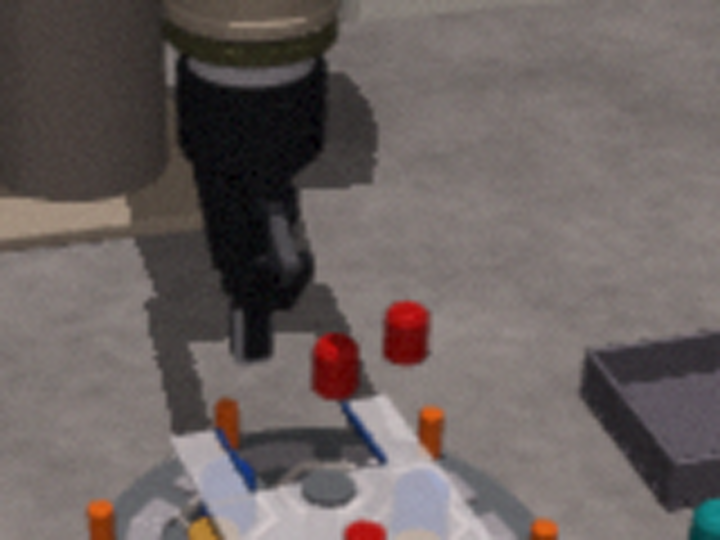

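Both the side and scene pictures show the shut tips about 33 mm higher than the reported TCP (side crop tip 410,310 against 407,382 projected). The x and y agree. The fingers passed above the peg and the carousel hasn't moved. I'll go back and push lower, checking the height from pictures.

Request:
{"name": "move_arm", "arguments": {"rows": [[1,[-1.85,-0.17,0],0],[1,[-1.85,-0.17,0],0],[1,[0,0,0],-0.11],[1,[0,0,0],-0.11],[1,[0,0,0],-0.11],[1,[0,0,0],0]]}}

```text
time: 2.82
tcp_pos: [0.454, -0.0149, 0.0723]
eef_rot: [1.679, 2.649, 0.002]
contact_force: [0.4, 0.6, 0.8]
opening: -0.0002
```

```bash
python3 st.py; python3 -c "
from h import *
print(ctrl.hold_point_z)"
```

```text
t 2.82 p [ 0.454  -0.0149  0.0723] r 0.1183 ang past -x (cw) -0.457 yaw err(cw needed) -0.016 F [0.4 0.6 0.8]
0.0187
```

Request:
{"name": "move_arm", "arguments": {"rows": [[1,[0,0,1],0],[1,[0,0,1],0],[1,[0,0,0.3],0],[1,[0,0,0.0],0]]}}

```text
time: 3.15
tcp_pos: [0.454, -0.0155, 0.0468]
eef_rot: [1.694, 2.64, 0.002]
contact_force: [-0.3, 0.6, 0.2]
opening: 0.0001
```

```bash
python3 st.py
```

```text
t 3.15 p [ 0.454  -0.0155  0.0468] r 0.1186 ang past -x (cw) -0.461 yaw err(cw needed) -0.032 F [-0.3  0.6  0.2]
```

Request:
{"name": "move_arm", "arguments": {"rows": [[1,[0,0,0.5],0],[1,[0,0,0.5],0],[1,[0,0,0.5],0],[1,[0,0,0.5],0.03],[1,[0,0,0.0],0]]}}

```text
time: 3.57
tcp_pos: [0.4531, -0.015, 0.0236]
eef_rot: [1.739, 2.612, 0.001]
contact_force: [0.3, 0.1, 0.4]
opening: -0.0001
```

```bash
python3 st.py; python3 - <<'E'
from h import *
o,c=snap("side","p4.png",(230,150,400,290),4.2)
E
```

```text
t 3.57 p [ 0.4531 -0.015   0.0236] r 0.1192 ang past -x (cw) -0.454 yaw err(cw needed) -0.058 F [0.3 0.1 0.4]
```

View pics/p4.png

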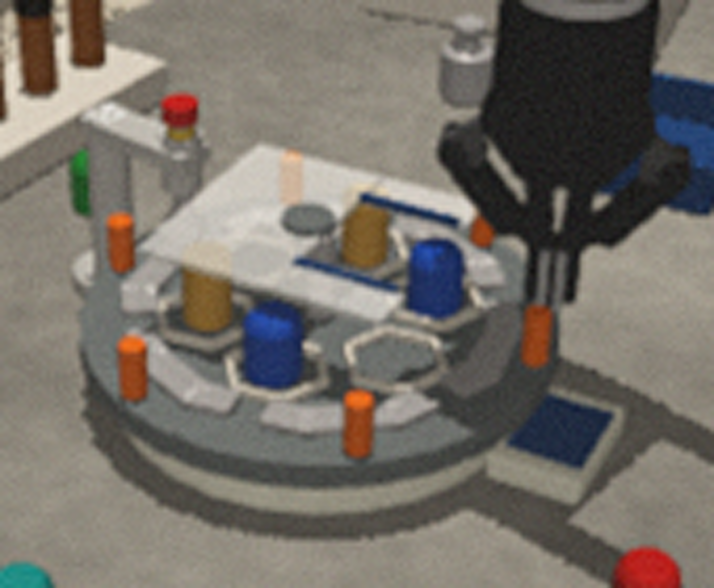

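No contact force at reading 0.024, and the picture shows the tips just behind peg0 at mid-peg height. That confirms the height bias of about +33 mm. Now I push.

Request:
{"name": "move_arm", "arguments": {"rows": [[1,[0.5,0.02,0],0.03],[1,[0.5,0.02,0],0.04],[1,[0.5,0.02,0],0.043],[1,[0.5,0.02,0],0.043],[1,[0.5,0.02,0],0.043],[1,[0.5,0.02,0],0.043],[1,[0.5,0.02,0],0.043],[1,[0.5,0.02,0],0.043]]}}

```text
time: 4.28
tcp_pos: [0.4432, 0.0165, 0.0243]
eef_rot: [2.143, 2.282, -0.018]
contact_force: [-3.3, -8.4, 1.3]
opening: 0.0001
```

```bash
python3 st.py;python3 rot.py
```

```text
t 4.28 p [0.4432 0.0165 0.0243] r 0.1188 ang past -x (cw) -0.176 yaw err(cw needed) -0.113 F [-3.3 -8.4  1.3]
peg ang mod 60: 0.012 turn since start mod 60: 0.196 npegs 8 res 0.42
```

Request:
{"name": "move_arm", "arguments": {"rows": [[1,[0.5,0.0,0],0.025],[1,[0.5,0.0,0],0.025],[1,[0.5,0.02,0],0.03],[1,[0.5,0.02,0],0.03],[1,[0.5,0.02,0],0.043],[1,[0.5,0.02,0],0.043],[1,[0.5,0.02,0],0.043]]}}

```text
time: 4.97
tcp_pos: [0.4425, 0.045, 0.0244]
eef_rot: [2.39, 2.011, -0.035]
contact_force: [-5.3, -7.0, 3.4]
opening: -0.0
```

```bash
python3 st.py;python3 rot.py
```

```text
t 4.97 p [0.4425 0.045  0.0244] r 0.1179 ang past -x (cw) 0.065 yaw err(cw needed) -0.106 F [-5.3 -7.   3.4]
peg ang mod 60: 0.816 turn since start mod 60: 0.439 npegs 8 res 0.34
```

Request:
{"name": "move_arm", "arguments": {"rows": [[1,[0.5,0.02,0],0.025],[1,[0.5,0.02,0],0.025],[1,[0.5,0.02,0],0.03],[1,[0.4,0.02,0],0.03],[1,[0.3,0.02,0],0.03]]}}

```text
time: 5.48
tcp_pos: [0.4465, 0.0631, 0.0243]
eef_rot: [2.514, 1.849, -0.044]
contact_force: [-6.0, -5.6, 5.6]
opening: 0.0001
```

```bash
python3 st.py;python3 rot.py
```

```text
t 5.48 p [0.4465 0.0631 0.0243] r 0.1166 ang past -x (cw) 0.223 yaw err(cw needed) -0.08 F [-6.  -5.6  5.6]
peg ang mod 60: 0.655 turn since start mod 60: 0.6 npegs 8 res 0.33
```

Request:
{"name": "move_arm", "arguments": {"rows": [[1,[0.4,0.02,0],0.03],[1,[0.4,0.02,0],0.03],[1,[0.3,0.02,0],0.026],[1,[0.3,0.02,0],0.026]]}}

```text
time: 5.92
tcp_pos: [0.4501, 0.0736, 0.0239]
eef_rot: [2.606, 1.713, -0.05]
contact_force: [-5.4, -5.6, 4.4]
opening: 0.0002
```

```bash
python3 st.py;python3 rot.py
```

```text
t 5.92 p [0.4501 0.0736 0.0239] r 0.1159 ang past -x (cw) 0.318 yaw err(cw needed) -0.09 F [-5.4 -5.6  4.4]
peg ang mod 60: 0.555 turn since start mod 60: 0.7 npegs 8 res 0.34
```

Request:
{"name": "move_arm", "arguments": {"rows": [[1,[0.3,0.02,0],0.024],[1,[0.3,0.02,0],0.024],[1,[0.3,0.02,0],0.024]]}}

```text
time: 6.27
tcp_pos: [0.4536, 0.0808, 0.0235]
eef_rot: [2.661, 1.626, -0.051]
contact_force: [-3.6, -1.4, 1.0]
opening: -0.0001
```

```bash
python3 st.py;python3 rot.py
```

```text
t 6.27 p [0.4536 0.0808 0.0235] r 0.1151 ang past -x (cw) 0.388 yaw err(cw needed) -0.086 F [-3.6 -1.4  1. ]
peg ang mod 60: 0.481 turn since start mod 60: 0.774 npegs 7 res 0.54
```

Request:
{"name": "move_arm", "arguments": {"rows": [[1,[0.2,0,0],0.015],[1,[0.1,0,0],0]]}}

```text
time: 6.53
tcp_pos: [0.4563, 0.0843, 0.0236]
eef_rot: [2.672, 1.609, -0.046]
contact_force: [-2.5, -0.9, -0.6]
opening: -0.0
```

```bash
python3 st.py;python3 rot.py
```

```text
t 6.53 p [0.4563 0.0843 0.0236] r 0.1141 ang past -x (cw) 0.424 yaw err(cw needed) -0.062 F [-2.5 -0.9 -0.6]
peg ang mod 60: 0.449 turn since start mod 60: 0.806 npegs 7 res 0.25
```

Request:
{"name": "move_arm", "arguments": {"rows": [[1,[0.15,0,0],0.01],[1,[0.0,0,0],0]]}}

```text
time: 6.8
tcp_pos: [0.4564, 0.0848, 0.0235]
eef_rot: [2.678, 1.597, -0.049]
contact_force: [-1.3, -0.5, 0.8]
opening: 0.0003
```

```bash
python3 st.py;python3 rot.py
```

```text
t 6.8 p [0.4564 0.0848 0.0235] r 0.1141 ang past -x (cw) 0.429 yaw err(cw needed) -0.067 F [-1.3 -0.5  0.8]
peg ang mod 60: 0.444 turn since start mod 60: 0.811 npegs 8 res 0.3
```

```bash
cat > knob.py <<'E'
from h import *
import pickle
W={"side":(255,165,285,195),"scene":(318,198,345,222)}
def cen(im,w):
    im=im[w[1]:w[3],w[0]:w[2]]; h=cv2.cvtColor(im,cv2.COLOR_RGB2HSV).astype(int)
    m=(((h[...,0]<4)|(h[...,0]>174))&(h[...,1]>150)&(h[...,2]>60)); ys,xs=np.nonzero(m); return xs.mean().round(2),ys.mean().round(2),m.sum()
for n,w in W.items():
    print(n,"start",cen(pickle.load(open(n+".pkl","rb"))[1]["color"],w),"now",cen(ctrl.camera(n)["color"],w))
    c=ctrl.camera(n); print(" px per 4.5mm", (np.array(proj(c,(.6525,.032,.1335)))-proj(c,(.6525,.032,.138))).round(2))
E
python3 knob.py
```

```text
side start (np.float64(17.33), np.float64(10.81), np.int64(52)) now (np.float64(17.56), np.float64(12.45), np.int64(55))
 px per 4.5mm [0.06 1.82]
scene start (np.float64(12.54), np.float64(11.92), np.int64(63)) now (np.float64(12.5), np.float64(13.78), np.int64(64))
 px per 4.5mm [-0.08  1.71]
```

The knob dropped 1.6–1.9 px in both cameras (4.5 mm would be 1.7–1.8 px), so the plunger is in and the first click is locked at a turn of about 0.81. I'll back off and use a gentle touch on the disc (z = 44) to calibrate the height bias.

Request:
{"name": "move_arm", "arguments": {"rows": [[1,[-1.3,-0.6,0],0],[1,[0,0,0.6],0],[1,[0,0,0.25],0],[1,[0,0,0.25],0],[1,[0,0,0],0]]}}

```text
time: 7.52
tcp_pos: [0.447, 0.0775, 0.0125]
eef_rot: [2.678, 1.597, -0.04]
contact_force: [0.2, -0.6, -0.3]
opening: -0.0002
```

```bash
python3 st.py
```

```text
t 7.52 p [0.447  0.0775 0.0125] r 0.1201 ang past -x (cw) 0.341 yaw err(cw needed) -0.155 F [ 0.2 -0.6 -0.3]
```

Request:
{"name": "move_arm", "arguments": {"rows": [[1,[0,0,0.2],0],[1,[0,0,0.2],0],[1,[0,0,0.2],0]]}}

```text
time: 7.77
tcp_pos: [0.448, 0.078, 0.0078]
eef_rot: [2.678, 1.598, -0.039]
contact_force: [-19.3, -0.5, 43.3]
opening: 0.0002
```

Contact came at reading about 0.009, so tip z is about reading + 0.035. Lift, turn back and open partly.

Request:
{"name": "move_arm", "arguments": {"rows": [[1,[0,0,-2],0],[1,[0,0,-4],0],[1,[0,0,-4],0],[0.35,[0,0,0],-0.11],[0.35,[0,0,0],-0.11],[0.35,[0,0,0],-0.11],[0.35,[0,0,0],-0.09],[0.35,[0,0,0],0]]}}

```text
time: 8.43
tcp_pos: [0.4507, 0.0827, 0.1138]
eef_rot: [2.269, 2.147, -0.043]
contact_force: [0.6, 0.6, -0.1]
opening: 0.0553
```

```bash
cat > go.py <<'E'
from h import *
import sys
o=ctrl.observe();t=np.array([float(v) for v in sys.argv[1:4]]);W=R.from_rotvec(o["eef_rot"]).as_matrix()
x=W[:,0]; print("t",round(o["time"],2),"p",o["tcp_pos"].round(4),"shift cm (tool)",((W.T@(t-o["tcp_pos"]))*100).round(2),"yaw cw",round(np.pi/2-np.arctan2(x[1],x[0]),3),"tilt z",W[:,2].round(3),"open",round(o["opening"],4),"F",o["contact_force"].round(1))
E
python3 go.py .5004 .042 .0175; python3 rot.py
```

```text
t 8.43 p [0.4507 0.0827 0.1138] shift cm (tool) [-3.48  5.25  9.72] yaw cw 0.055 tilt z [-0.008 -0.032 -0.999] open 0.0553 F [ 0.6  0.6 -0.1]
peg ang mod 60: 0.447 turn since start mod 60: 0.808 npegs 8 res 0.31
```

Request:
{"name": "move_arm", "arguments": {"rows": [[0.35,[-1.2,1.8,0],0.01],[0.35,[-1.2,1.8,0],0.01],[0.35,[-1.1,1.65,0],0],[0.35,[0,0,0],0]]}}

```text
time: 8.87
tcp_pos: [0.5007, 0.0434, 0.1129]
eef_rot: [2.313, 2.101, -0.045]
contact_force: [1.2, -0.7, 0.1]
opening: 0.0556
```

```bash
python3 go.py .5004 .042 .0175; python3 - <<'E'
from h import *
o,c=snap("side","p5s.png",(230,150,400,290),3.2)
P=[(.5004,.042,z) for z in(.044,.074,.080)]
print([np.round((np.array(proj(c,p))-[230,150])*3.2).tolist() for p in P])
o,w=snap("wrist","p5w.png",(160,40,480,360),1.4)
print([np.round((np.array(proj(w,p,o))-[160,40])*1.4).tolist() for p in P])
q=np.array(P);print([np.round((np.array(proj(w,p-[0,0,.035],o))-[160,40])*1.4).tolist() for p in q])
a=cv2.imread("pics/p5s.png");b=cv2.imread("pics/p5w.png")
n=cv2.copyMakeBorder(a,0,0,0,0,0);m=np.zeros((448+0,544+ 0,3),np.uint8);m[:]=n
s=np.hstack([m[:, 200:544],b]);cv2.imwrite("pics/p5.png",s);print(s.shape)
E
```

```text
t 8.87 p [0.5007 0.0434 0.1129] shift cm (tool) [0.16 0.05 9.54] yaw cw 0.096 tilt z [-0.01  -0.032 -0.999] open 0.0556 F [ 1.2 -0.7  0.1]
[[313.0, 269.0], [315.0, 232.0], [316.0, 224.0]]
[[231.0, 225.0], [231.0, 242.0], [231.0, 246.0]]
[[231.0, 210.0], [231.0, 223.0], [231.0, 226.0]]
(448, 792, 3)
```

View pics/p5.png

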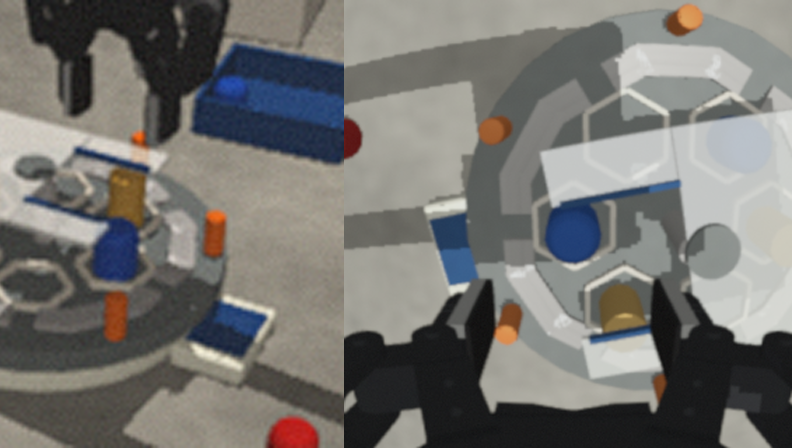

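The picture shows the plastic specimen in the open slot: side top at (117,224), exactly where predicted, and in the wrist view the specimen is centred between the fingers. Descend.

Request:
{"name": "move_arm", "arguments": {"rows": [[0.35,[0,0,2.5],0],[0.35,[0,0,2.5],0],[0.35,[0,0,2],0],[0.35,[0,0,1.5],0],[0.35,[0,0,0.7],0],[0.35,[0,0,0],0]]}}

```text
time: 9.47
tcp_pos: [0.4944, 0.0457, 0.0174]
eef_rot: [2.322, 2.097, -0.045]
contact_force: [0.1, 0.8, -0.8]
opening: 0.0556
```

```bash
python3 go.py .5004 .041 .0175; python3 rot.py; python3 knob.py | grep now
```

```text
t 9.47 p [0.4944 0.0457 0.0174] shift cm (tool) [-0.4   0.65 -0.01] yaw cw 0.102 tilt z [-0.013 -0.029 -0.999] open 0.0556 F [ 0.1  0.8 -0.8]
peg ang mod 60: 0.446 turn since start mod 60: 0.809 npegs 8 res 0.37
side start (np.float64(17.33), np.float64(10.81), np.int64(52)) now (np.float64(17.56), np.float64(12.45), np.int64(55))
scene start (np.float64(12.54), np.float64(11.92), np.int64(63)) now (np.float64(12.5), np.float64(13.78), np.int64(64))
```

Request:
{"name": "move_arm", "arguments": {"rows": [[0.35,[-0.35,0.6,0],0],[0.35,[0,0,0],0],[1,[0,0,0],0],[1,[0,0,0],0],[1,[0,0,0],0],[1,[0,0,0],0],[1,[0,0,0],0]], "newtons": 25}}

```text
time: 10.35
tcp_pos: [0.5051, 0.0406, 0.0242]
eef_rot: [2.319, 2.093, -0.036]
contact_force: [0.5, -0.1, -0.2]
opening: 0.0287
```

```bash
python3 go.py .5004 .041 .0175; python3 rot.py
```

```text
t 10.35 p [0.5051 0.0406 0.0242] shift cm (tool) [ 0.01 -0.46  0.67] yaw cw 0.102 tilt z [-0.005 -0.029 -1.   ] open 0.0287 F [ 0.5 -0.1 -0.2]
peg ang mod 60: 0.448 turn since start mod 60: 0.807 npegs 8 res 0.26
```

Request:
{"name": "move_arm", "arguments": {"rows": [[0.35,[0,0,0],0],[0.35,[0,0,0],0],[0.35,[0,-0.4,0.5],0],[0.35,[0,0,0],0]]}}

```text
time: 10.78
tcp_pos: [0.5015, 0.0409, 0.0188]
eef_rot: [2.318, 2.092, -0.035]
contact_force: [0.5, -0.3, -0.9]
opening: 0.0553
```

```bash
python3 go.py .5004 .041 .0175; python3 rot.py; python3 - <<'E'
from h import *
o,c=snap("side","p6.png",(300,150,380,250),6)
print([np.round((np.array(proj(c,p))-[300,150])*6).tolist() for p in [(.5004,.042,z) for z in(.044,.074,.080)]+[o["tcp_pos"]+[0,0,.035]]])
E
```

```text
t 10.78 p [0.5015 0.0409 0.0188] shift cm (tool) [ 0.01 -0.11  0.13] yaw cw 0.102 tilt z [-0.004 -0.029 -1.   ] open 0.0553 F [ 0.5 -0.3 -0.9]
peg ang mod 60: 0.447 turn since start mod 60: 0.808 npegs 8 res 0.3
[[168.0, 505.0], [171.0, 435.0], [172.0, 420.0], [165.0, 476.0]]
```

View pics/p6.png

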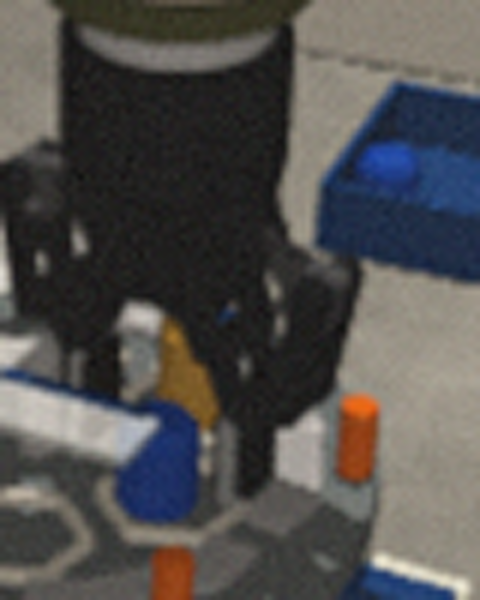

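Request:
{"name": "move_arm", "arguments": {"rows": [[0.35,[0,0.2,0.15],0],[0.6,[0,0,0],0],[0.6,[0,0,0],0],[0.6,[0,0,0],0]]}}

```text
time: 11.27
tcp_pos: [0.5055, 0.0405, 0.0187]
eef_rot: [2.317, 2.091, -0.031]
contact_force: [0.2, 0.1, 0.1]
opening: 0.0344
```

```bash
python3 go.py .5035 .041 .0175
```

```text
t 11.27 p [0.5055 0.0405 0.0187] shift cm (tool) [ 0.03 -0.21  0.12] yaw cw 0.102 tilt z [-0.001 -0.029 -1.   ] open 0.0344 F [0.2 0.1 0.1]
```

Request:
{"name": "move_arm", "arguments": {"rows": [[0.6,[0,0,0.2],0],[1,[0,0,0],0],[1,[0,0,0],0],[1,[0,0,0],0]]}}

```text
time: 11.6
tcp_pos: [0.5053, 0.0405, 0.0168]
eef_rot: [2.317, 2.091, -0.032]
contact_force: [-0.2, 0.7, 1.4]
opening: 0.0287
```

```bash
python3 go.py .5035 .041 .0175
```

```text
t 11.6 p [0.5053 0.0405 0.0168] shift cm (tool) [ 0.03 -0.18 -0.07] yaw cw 0.103 tilt z [-0.002 -0.029 -1.   ] open 0.0287 F [-0.2  0.7  1.4]
```

Opening 28.7 mm at the lower height too, so it's gripped. Lift.

Request:
{"name": "move_arm", "arguments": {"rows": [[1,[0,0,-0.5],0],[1,[0,0,-1],0],[1,[0,0,-2],0],[1,[0,0,-3],0],[1,[0,0,-3],0],[1,[0,0,-2],0],[1,[0,0,0],0]]}}

```text
time: 12.18
tcp_pos: [0.5034, 0.044, 0.1383]
eef_rot: [2.319, 2.093, -0.037]
contact_force: [0.6, -0.4, 0.3]
opening: 0.0291
```

```bash
python3 go.py .5035 -.29 .12; python3 rot.py; python3 knob.py | grep now; python3 - <<'E'
from h import *
c=ctrl.camera("side");im=np.array(c["color"]);o=ctrl.observe()
h=cv2.cvtColor(im,cv2.COLOR_RGB2HSV);m=((h[...,0]>108)&(h[...,0]<128)&(h[...,1]>150)&(h[...,2]>50)).astype(np.uint8)
n,l,s,cc=cv2.connectedComponentsWithStats(m)
for i in range(1,n):
    if s[i,4]>25: print(cc[i].round(1),s[i])
print("tip",proj(c,o["tcp_pos"]+[0,0,.035]))
E
```

```text
t 12.18 p [0.5034 0.044  0.1383] shift cm (tool) [-33.16   3.43   2.79] yaw cw 0.102 tilt z [-0.006 -0.029 -1.   ] open 0.0291 F [ 0.6 -0.4  0.3]
peg ang mod 60: 0.446 turn since start mod 60: 0.809 npegs 8 res 0.25
side start (np.float64(17.33), np.float64(10.81), np.int64(52)) now (np.float64(17.56), np.float64(12.45), np.int64(55))
scene start (np.float64(12.54), np.float64(11.92), np.int64(63)) now (np.float64(12.5), np.float64(13.78), np.int64(64))
[283.6  67.6] [ 258    0   55  130 3196]
[371.6  58.2] [ 351    3   42  106 1484]
[620.7  61.9] [611  52  18  20  69]
[615.8  90.7] [608  78  17  27 110]
[633.5  87.1] [628  82  12  12  39]
[624.3  92.9] [620  89  11   9  26]
[465.8 110.4] [461 107  11   8  73]
[595.  121.8] [590 117  12  12  40]
[624.4 123.7] [617 117  16  13  55]
[613.7 125.3] [610 118   7  13  26]
[607.9 133.1] [603 129  11   9  30]
[592.3 137.3] [589 131   9  13  30]
[594.7 150. ] [577 138  36  29 156]
[609.5 155.3] [602 150  15  11  50]
[379.1 180.5] [357 169  50  22 334]
[327.8 180. ] [322 170  13  21 186]
[279.7 223.7] [274 216  13  16 174]
[366.5 249.7] [360 245  15  10  66]
[ 81.4 379.2] [ 75 372  13  17  34]
[ 42.3 394.9] [ 36 391  17   9  26]
tip (np.float64(330.4357376506134), np.float64(184.4783645537511))
```

The specimen is held (side blob at 328,180, one full specimen tall), and the carousel is still locked. Carry it over to the blue tray.

Request:
{"name": "move_arm", "arguments": {"rows": [[1,[-1.5,0.2,0],0],[1,[-3,0.4,0],0],[1,[-3.5,0.48,0],0],[1,[-3.5,0.48,0],0],[1,[-3.5,0.48,0],0],[1,[-3.5,0.48,0],0],[1,[-3.5,0.48,0],0],[1,[-3.5,0.48,0],0],[1,[-3.5,0.48,0],0],[1,[-2,0.3,0],0],[1,[-1,0.1,0],0],[1,[0,0,0],-0.1],[1,[0,0,0],-0.1],[1,[0,0,0],0]]}}

```text
time: 13.7
tcp_pos: [0.4997, -0.2895, 0.1204]
eef_rot: [-2.084, -2.322, 0.064]
contact_force: [0.3, -0.3, -0.1]
opening: 0.0289
```

```bash
python3 go.py .516 -.3085 .06; python3 - <<'E'
from h import *
for n,cr,s in(("side",(340,120,430,220),4),("scene",(130,130,240,290),2.5)):
    o,c=snap(n,"p7%s.png"%n,cr,s)
    for P in(o["tcp_pos"]+[0,0,.027],o["tcp_pos"]+[0,0,.063],(.516,-.3085,.005)): print(n,((np.array(proj(c,P))-cr[:2])*s).round())
a=cv2.imread("pics/p7side.png");b=cv2.imread("pics/p7scene.png");cv2.imwrite("pics/p7.png",np.hstack([a,b]))
E
```

```text
t 13.7 p [ 0.4997 -0.2895  0.1204] shift cm (tool) [-1.99  1.68  5.99] yaw cw -0.108 tilt z [-0.043 -0.017 -0.999] open 0.0289 F [ 0.3 -0.3 -0.1]
side [219.  82.]
side [226.  29.]
side [184. 256.]
scene [ 99. 133.]
scene [91. 98.]
scene [109. 270.]
```

View pics/p7.png

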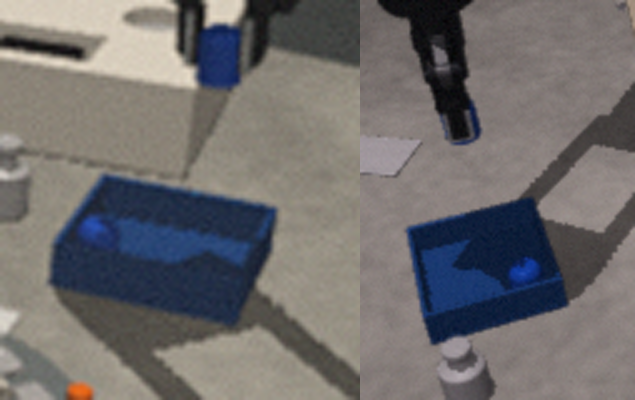

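The picture shows the specimen hanging upright above the robot's side of the tray. The tray rim corners read as side (105,177), (275,208), (54,243) and scene (47,229), (171,200). I'll refine the tray fit from these.

```bash
cat > tray.py <<'E'
from h import *
import pickle
from scipy.optimize import least_squares
C={n:pickle.load(open(n+".pkl","rb"))[1] for n in("scene","side")}
obs=[("side",-1,-1,.035,275,208),("side",-1,1,0,237,325),("side",1,-1,.035,105,177),("side",1,1,.035,54,243),("side",1,1,0,52,283),
("scene",-1,-1,.035,47,229),("scene",-1,1,.035,171,200),("scene",1,-1,0,72,342),("scene",1,1,0,207,303)]
def f(x):
    r=[]
    for n,u,v,z,px,py in obs:
        a=x[2];P=(x[0]+.065*u*np.cos(a)-.06*v*np.sin(a),x[1]+.065*u*np.sin(a)+.06*v*np.cos(a),z)
        o,s=((340,120),4) if n=="side" else((130,130),2.5)
        r+=list(np.array(proj(C[n],P))-[o[0]+px/s,o[1]+py/s])
    return np.array(r)
s=least_squares(f,(.526,-.292,.14));print(s.x.round(4),s.fun.round(1))
a=s.x[2]
for q in((-.012,-.015),(0.038,.034)): print(q,(s.x[0]+q[0]*np.cos(a)-q[1]*np.sin(a)).round(4),(s.x[1]+q[0]*np.sin(a)+q[1]*np.cos(a)).round(4))
E
python3 tray.py
```

```text
[ 0.5248 -0.2921  0.1757] [ 0.5 -0.3 -0.5  0.7 -1.  -0.9 -0.7 -0.1 -1.1  1.2 -1.4 -1.6 -0.  -2.8
 -0.4  0.5  0.1  0.2]
(-0.012, -0.015) 0.5156 -0.309
(0.038, 0.034) 0.5563 -0.252
```

Request:
{"name": "move_arm", "arguments": {"rows": [[1,[-1.0,1.0,0],0],[1,[-0.8,0.8,0],0],[1,[0,0,2],0],[1,[0,0,3],0],[1,[0,0,2],0],[1,[0,0,0],0]]}}

```text
time: 14.3
tcp_pos: [0.5201, -0.3029, 0.0494]
eef_rot: [-2.113, -2.302, 0.062]
contact_force: [-0.7, 0.4, -0.9]
opening: 0.0293
```

```bash
python3 go.py .514 -.3085 -.021
```

```text
t 14.3 p [ 0.5201 -0.3029  0.0494] shift cm (tool) [-0.4  -0.37  7.07] yaw cw -0.086 tilt z [-0.039 -0.018 -0.999] open 0.0293 F [-0.7  0.4 -0.9]
```

Request:
{"name": "move_arm", "arguments": {"rows": [[1,[-0.4,-0.35,1.5],0],[1,[0,0,2],0],[1,[0,0,1.5],0],[1,[0,0,1],0],[1,[0,0,0.3],0],[1,[0,0,0],0]]}}

```text
time: 14.8
tcp_pos: [0.5167, -0.3056, -0.0115]
eef_rot: [-2.124, -2.294, 0.061]
contact_force: [0.3, 0.0, -0.0]
opening: 0.0292
```

```bash
python3 go.py .514 -.3085 -.021
```

```text
t 14.8 p [ 0.5167 -0.3056 -0.0115] shift cm (tool) [-0.26 -0.26  0.97] yaw cw -0.077 tilt z [-0.037 -0.019 -0.999] open 0.0292 F [ 0.3  0.  -0. ]
```

Position fine. Lower slowly until contact.

Request:
{"name": "move_arm", "arguments": {"rows": [[1,[0,0,0.4],0],[1,[0,0,0.3],0],[1,[0,0,0.1],0]]}}

```text
time: 15.05
tcp_pos: [0.5186, -0.3064, -0.0167]
eef_rot: [-2.127, -2.296, 0.06]
contact_force: [-0.5, -0.2, 0.2]
opening: 0.0289
```

Request:
{"name": "move_arm", "arguments": {"rows": [[1,[0,0,0.15],0],[1,[0,0,0.0],0]]}}

```text
time: 15.22
tcp_pos: [0.5194, -0.3069, -0.0173]
eef_rot: [-2.129, -2.298, 0.06]
contact_force: [-0.3, 0.1, -0.6]
opening: 0.0285
```

Request:
{"name": "move_arm", "arguments": {"rows": [[1,[0,0,0.3],0]]}}

```text
time: 15.3
tcp_pos: [0.5201, -0.3075, -0.0193]
eef_rot: [-2.13, -2.299, 0.059]
contact_force: [-0.1, -0.8, -1.3]
opening: 0.0291
```

Request:
{"name": "move_arm", "arguments": {"rows": [[1,[0,0,0.2],0]]}}

```text
time: 15.38
tcp_pos: [0.5201, -0.3077, -0.0213]
eef_rot: [-2.13, -2.299, 0.059]
contact_force: [-0.0, 0.3, -0.0]
opening: 0.0288
```

Request:
{"name": "move_arm", "arguments": {"rows": [[1,[0,0,0.15],0]]}}

```text
time: 15.47
tcp_pos: [0.5203, -0.308, -0.0221]
eef_rot: [-2.131, -2.299, 0.059]
contact_force: [-7.5, 5.3, 20.0]
opening: 0.0289
```

Request:
{"name": "move_arm", "arguments": {"rows": [[1,[0,0,0.15],0]]}}

```text
time: 15.55
tcp_pos: [0.5203, -0.308, -0.0221]
eef_rot: [-2.131, -2.299, 0.06]
contact_force: [-9.7, 7.4, 21.8]
opening: 0.0289
```

Request:
{"name": "move_arm", "arguments": {"rows": [[1,[0,0,-0.05],0],[0.5,[0,0,0],0],[0.5,[0,0,0],0],[0.5,[0,0,0],0],[0.5,[0,0,-1],0],[0.5,[0,0,-2],0],[0.5,[0,0,-4],0],[0.5,[0,0,-4],0],[0.5,[0,0,-3],0],[0.5,[0,0,0],0]]}}

```text
time: 16.38
tcp_pos: [0.5215, -0.3027, 0.1224]
eef_rot: [-2.125, -2.292, 0.061]
contact_force: [1.3, -0.5, 1.1]
opening: 0.0429
```

```bash
cat > blob.py <<'E'
from h import *
import sys
def blobs(n,h0,h1,win,smin=150,vmin=50,amin=20):
    c=ctrl.camera(n);im=np.array(c["color"])[win[1]:win[3],win[0]:win[2]]
    h=cv2.cvtColor(im,cv2.COLOR_RGB2HSV);m=((h[...,0]>=h0)&(h[...,0]<=h1)&(h[...,1]>smin)&(h[...,2]>vmin)).astype(np.uint8)
    k,l,s,cc=cv2.connectedComponentsWithStats(m)
    return c,[(cc[i]+win[:2],s[i]) for i in range(1,k) if s[i,4]>=amin]
E
python3 go.py .4555 -.016 .0225; python3 rot.py; python3 knob.py | grep now; python3 - <<'E'
from h import *
a=[]
for n,cr,s in(("side",(340,120,430,220),4),("scene",(130,130,240,290),2.5)):
    o,c=snap(n,"p8%s.png"%n,cr,s)
    P=(.522,-.3075,.041); print(n,((np.array(proj(c,P))-cr[:2])*s).round())
    im=cv2.imread("pics/p8%s.png"%n); b=im.astype(int); m=((b[...,0]>150)&(b[...,0]-b[...,2]>90)).astype(np.uint8)
    k,l,st,cc=cv2.connectedComponentsWithStats(m); print([(cc[i].round(),st[i].tolist()) for i in range(1,k) if st[i,4]>60])
E
```

```text
t 16.38 p [ 0.5215 -0.3027  0.1224] shift cm (tool) [29.23 -4.03  9.72] yaw cw -0.076 tilt z [-0.038 -0.018 -0.999] open 0.0429 F [ 1.3 -0.5  1.1]
peg ang mod 60: 0.447 turn since start mod 60: 0.808 npegs 8 res 0.29
side start (np.float64(17.33), np.float64(10.81), np.int64(52)) now (np.float64(17.5), np.float64(12.41), np.int64(54))
scene start (np.float64(12.54), np.float64(11.92), np.int64(63)) now (np.float64(12.5), np.float64(13.78), np.int64(64))
side [181. 209.]
[]
scene [102. 245.]
[]
```

```bash
python3 - <<'E'
import cv2,numpy as np
for n,w in(("side",(350,160,412,203)),("scene",(145,205,225,272))):
    b=cv2.imread("pics/raw_p8%s.png"%n)[w[1]:w[3],w[0]:w[2]]
    print(n); B=cv2.resize(b,None,fx=1,fy=.5,interpolation=cv2.INTER_AREA)[...,0]
    for r in B[:, ::1]: print("".join(" .:-=+*#%@"[min(9,v//26)] for v in r))
E
```

```text
side
============----=-==================--==++======+=============
=======+=++++++=========---=========-======+==================
=========+=+====------=============-=====+++++================
=========+====-::::::::::::-----=======++++++++====+++++======
===++========-:::::::::::::::::::::::-----======+++++++=======
===+=+=+===-:::::::::::::::::::::::-::::::::::::-----=======+=
==========-::::::-:::::::::::::---------:::::::::::::::::--=+=
=+==++==-:::---------===-:---:---=====--::::::::::::::::---=+=
===+==--::----------=========-----===---:::::::::::::::--:-===
====-:::::--======--=========------------===-::-::::::--::=+++
=+=-::::::-----------=======------------:-==========-:::::=+++
=+=-:::::::::::-:-::::--::::::----=----:::::--======:::::-=+++
=+--:::::::::::::::::::::::::::--------:::::::---==-:::::=++==
+=-::::::::::::::::::::::::::::::::::::::::::::::-=-::::==++=+
--::::::::::::::::::::::::::::::::::::::------=-:--::::==+++++
-::::::::::::::::::::::::::::::::::::::::::::::::-::::=+++++++
==-:::::::::::::::::::::::::::::::::::::::::::::::::::-===++++
=++=-:::::::::::::::::::
[... 2350 characters left out ...]
::::::::::::::::::::::::::------::::::-=============
=====++++=-::::::::::::::::::::::::::::::::::::-----==========---===============
=====+++++=-:::::::::::::::::::::::::::::---======+=============================
==+++++=====::::::::::::::::::::::--=========================================+==
==+=+=======-:::::::::--------==============================================++==
======+++====-:::::-=+++++++====================================================
========+=====--==+++++++*+++===================================================
=======+=========+++******++=-==================================================
==================++++*+*++-::-===================================+=+===========
```

The specimen stands upright in the blue tray: a vertical blob where predicted in both cameras, and the carousel is still locked. Now to peg1, 60° behind.

Request:
{"name": "move_arm", "arguments": {"rows": [[1,[2,-0.3,0],0],[1,[3.4,-0.4,0],0],[1,[3.4,-0.4,0],0],[1,[3.4,-0.4,0],0],[1,[3.4,-0.4,0],0],[1,[3.4,-0.4,0],0],[1,[3.4,-0.4,0],0],[1,[2.5,-0.3,0],0],[1,[1.3,-0.1,0],0],[1,[0,0,0],-0.12],[1,[0,0,0],-0.12],[1,[0,0,0],-0.12],[1,[0,0,0],-0.12],[1,[0,0,0],-0.12],[1,[0,0,0],0]]}}

```text
time: 18.03
tcp_pos: [0.4524, -0.0267, 0.0967]
eef_rot: [-1.304, -2.785, 0.053]
contact_force: [0.3, 0.3, -0.1]
opening: 0.0
```

```bash
python3 go.py .4693 -.0347 .0235;python3 st.py
```

```text
t 18.03 p [ 0.4524 -0.0267  0.0967] shift cm (tool) [-2.02  1.22  7.18] yaw cw -0.693 tilt z [-0.074 -0.003 -0.997] open 0.0 F [ 0.3  0.3 -0.1]
t 18.03 p [ 0.4524 -0.0267  0.0967] r 0.1254 ang past -x (cw) -0.536 yaw err(cw needed) 0.157 F [ 0.3  0.3 -0.1]
```

Request:
{"name": "move_arm", "arguments": {"rows": [[1,[-1.0,0.6,0],0],[1,[-0.8,0.4,0],0],[1,[0,0,1.5],0],[1,[0,0,1],0],[1,[0,0,0],0]]}}

```text
time: 18.45
tcp_pos: [0.4696, -0.0348, 0.0674]
eef_rot: [-1.326, -2.771, 0.055]
contact_force: [-1.0, -0.1, -0.8]
opening: -0.0002
```

```bash
python3 go.py .467 -.0347 .0235;python3 st.py
```

```text
t 18.45 p [ 0.4696 -0.0348  0.0674] shift cm (tool) [-0.03  0.08  4.4 ] yaw cw -0.677 tilt z [-0.077 -0.003 -0.997] open -0.0002 F [-1.  -0.1 -0.8]
t 18.45 p [ 0.4696 -0.0348  0.0674] r 0.1158 ang past -x (cw) -0.672 yaw err(cw needed) 0.005 F [-1.  -0.1 -0.8]
```

Request:
{"name": "move_arm", "arguments": {"rows": [[1,[0,0,1.5],0],[1,[0,0,1.5],0],[1,[0,0,1],0],[1,[0,0,0.2],0],[1,[0,0,0],0]]}}

```text
time: 18.87
tcp_pos: [0.4656, -0.0351, 0.0237]
eef_rot: [-1.336, -2.764, 0.056]
contact_force: [0.2, -0.3, 0.4]
opening: 0.0001
```

```bash
python3 st.py; python3 rot.py
```

```text
t 18.87 p [ 0.4656 -0.0351  0.0237] r 0.1192 ang past -x (cw) -0.653 yaw err(cw needed) 0.016 F [ 0.2 -0.3  0.4]
peg ang mod 60: 0.446 turn since start mod 60: 0.809 npegs 8 res 0.31
```

Request:
{"name": "move_arm", "arguments": {"rows": [[1,[0.4,0.02,0],0.034],[1,[0.3,0.02,0],0.02],[1,[0.3,0.02,0],0.02],[1,[0.4,0.02,0],0.03],[1,[0.4,0.02,0],0.03],[1,[0.4,0.02,0],0.03]]}}

```text
time: 19.47
tcp_pos: [0.461, -0.0258, 0.0287]
eef_rot: [-1.58, -2.662, 0.078]
contact_force: [10.1, -22.8, -20.4]
opening: -0.0002
```

```bash
python3 st.py; python3 rot.py
```

```text
t 19.47 p [ 0.461  -0.0258  0.0287] r 0.1175 ang past -x (cw) -0.566 yaw err(cw needed) -0.067 F [ 10.1 -22.8 -20.4]
peg ang mod 60: 0.431 turn since start mod 60: 0.824 npegs 8 res 0.34
```

```bash
python3 knob.py|grep now; python3 - <<'E'
from h import *
a=[]
o,c=snap("side","p9.png",(260,120,400,250),5.5)
print(((np.array(proj(c,o["tcp_pos"]+[.0026,0,.035]))-[260,120])*5.5).round())
print(o["contact_force"],o["wrist_torque"],R.from_rotvec(o["eef_rot"]).as_matrix()[:,2])
E
```

```text
side start (np.float64(17.33), np.float64(10.81), np.int64(52)) now (np.float64(17.5), np.float64(12.41), np.int64(54))
scene start (np.float64(12.54), np.float64(11.92), np.int64(63)) now (np.float64(12.5), np.float64(13.78), np.int64(64))
[542. 536.]
[  9.94342716 -20.05423133 -18.34564281] [-3.41622714 -1.95521529  0.30149235] [-0.06480746 -0.01955845 -0.9977061 ]
```

View pics/p9.png

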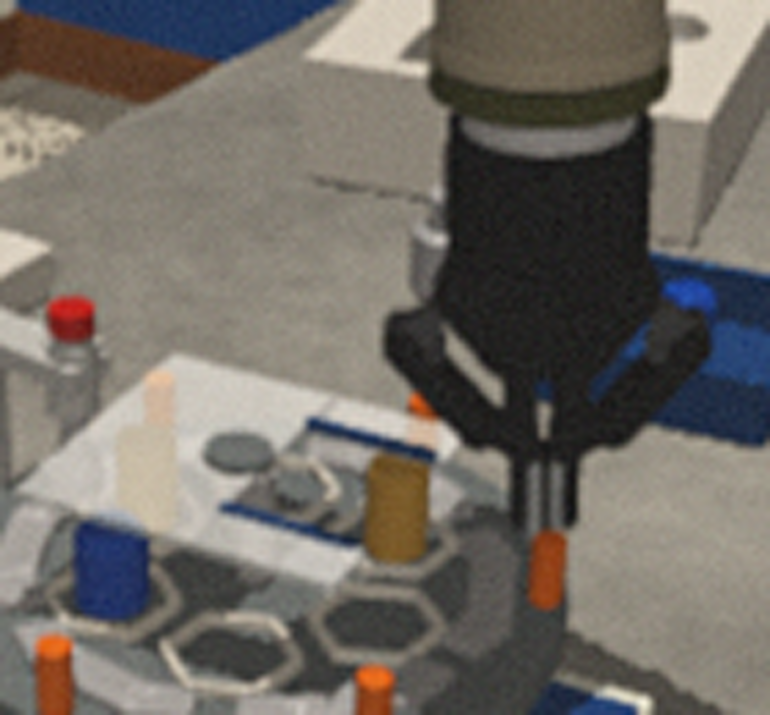

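Last picture: fingers squarely behind peg1 (crop 548,530), nothing else touched, and the brass specimen in its well. So I'm only pushing against the click. I'll push on a little harder with one-row checks.

Request:
{"name": "move_arm", "arguments": {"rows": [[1,[0.4,0,0.2],0],[1,[0.4,0,0.2],0.01]]}}

```text
time: 19.98
tcp_pos: [0.4621, -0.0264, 0.0283]
eef_rot: [-1.601, -2.666, 0.086]
contact_force: [-1.2, -16.8, 7.0]
opening: 0.0001
```

```bash
python3 st.py; python3 rot.py
```

```text
t 19.98 p [ 0.4621 -0.0264  0.0283] r 0.117 ang past -x (cw) -0.576 yaw err(cw needed) -0.087 F [ -1.2 -16.8   7. ]
peg ang mod 60: 0.432 turn since start mod 60: 0.823 npegs 8 res 0.43
```

Request:
{"name": "move_arm", "arguments": {"rows": [[1,[0.7,-0.05,0.1],0],[1,[0.8,-0.05,0.1],0]]}}

```text
time: 20.25
tcp_pos: [0.4603, -0.0231, 0.0295]
eef_rot: [-1.614, -2.68, 0.098]
contact_force: [7.9, -9.0, -7.8]
opening: 0.0001
```

```bash
python3 st.py; python3 rot.py
```

```text
t 20.25 p [ 0.4603 -0.0231  0.0295] r 0.1168 ang past -x (cw) -0.543 yaw err(cw needed) -0.056 F [ 7.9 -9.  -7.8]
peg ang mod 60: 0.38 turn since start mod 60: 0.875 npegs 8 res 0.64
```

Request:
{"name": "move_arm", "arguments": {"rows": [[1,[0.6,0,0.2],0.02],[1,[0.5,0,0.2],0.03]]}}

```text
time: 20.52
tcp_pos: [0.4562, -0.0125, 0.0282]
eef_rot: [-1.683, -2.641, 0.094]
contact_force: [1.0, -7.2, 5.5]
opening: -0.0001
```

```bash
python3 st.py; python3 rot.py; python3 knob.py|grep now
```

```text
t 20.52 p [ 0.4562 -0.0125  0.0282] r 0.1153 ang past -x (cw) -0.446 yaw err(cw needed) -0.01 F [ 1.  -7.2  5.5]
peg ang mod 60: 0.287 turn since start mod 60: 0.968 npegs 8 res 0.5
side start (np.float64(17.33), np.float64(10.81), np.int64(52)) now (np.float64(17.43), np.float64(10.73), np.int64(51))
scene start (np.float64(12.54), np.float64(11.92), np.int64(63)) now (np.float64(12.54), np.float64(11.83), np.int64(63))
```

The click is released (knob back up). Continue.

Request:
{"name": "move_arm", "arguments": {"rows": [[1,[0.5,0,0.1],0.035],[1,[0.5,0,0.1],0.035],[1,[0.5,0,0.05],0.035],[1,[0.5,0,0.05],0.035],[1,[0.5,0,0.05],0.035],[1,[0.5,0,0.05],0.035],[1,[0.5,0,0],0.035]]}}

```text
time: 21.4
tcp_pos: [0.4477, 0.0129, 0.0267]
eef_rot: [2.0, 2.407, -0.106]
contact_force: [0.3, -7.7, 1.2]
opening: -0.0003
```

```bash
python3 st.py; python3 rot.py
```

```text
t 21.4 p [0.4477 0.0129 0.0267] r 0.1151 ang past -x (cw) -0.214 yaw err(cw needed) -0.028 F [ 0.3 -7.7  1.2]
peg ang mod 60: 0.036 turn since start mod 60: 0.172 npegs 8 res 0.37
```

Request:
{"name": "move_arm", "arguments": {"rows": [[1,[0.5,0,0.05],0.033],[1,[0.5,0,0.05],0.033],[1,[0.5,0,0.05],0.033],[1,[0.5,0,0.05],0.033],[1,[0.5,0,0.05],0.033],[1,[0.5,0,0.05],0.033],[1,[0.5,0,0],0.033],[1,[0.5,0,0],0.033],[1,[0.5,0,0],0.033]]}}

```text
time: 22.25
tcp_pos: [0.4469, 0.0494, 0.0249]
eef_rot: [2.318, 2.072, -0.115]
contact_force: [-1.5, -7.2, 5.1]
opening: 0.0001
```

```bash
python3 st.py; python3 rot.py
```

```text
t 22.25 p [0.4469 0.0494 0.0249] r 0.1139 ang past -x (cw) 0.106 yaw err(cw needed) -0.005 F [-1.5 -7.2  5.1]
peg ang mod 60: 0.754 turn since start mod 60: 0.501 npegs 8 res 0.28
```

Request:
{"name": "move_arm", "arguments": {"rows": [[1,[0.5,0,0.0],0.033],[1,[0.5,0,0.0],0.033],[1,[0.5,0,0],0.033],[1,[0.4,0,0],0.028],[1,[0.3,0,0],0.024]]}}

```text
time: 22.77
tcp_pos: [0.4507, 0.0675, 0.0244]
eef_rot: [2.456, 1.893, -0.118]
contact_force: [-1.7, -6.6, 6.8]
opening: 0.0001
```

```bash
python3 st.py; python3 rot.py
```

```text
t 22.77 p [0.4507 0.0675 0.0244] r 0.1136 ang past -x (cw) 0.269 yaw err(cw needed) 0.012 F [-1.7 -6.6  6.8]
peg ang mod 60: 0.589 turn since start mod 60: 0.666 npegs 8 res 0.32
```

Remaining about 0.14 rad (16 mm); small steps.

Request:
{"name": "move_arm", "arguments": {"rows": [[1,[0.4,0,0.0],0.03],[1,[0.3,0,0.0],0.03],[1,[0.3,0,0],0.028],[1,[0.3,0,0],0.02]]}}

```text
time: 23.2
tcp_pos: [0.4539, 0.0775, 0.0236]
eef_rot: [2.547, 1.761, -0.12]
contact_force: [-0.5, -4.9, 4.6]
opening: 0.0002
```

```bash
python3 st.py; python3 rot.py; python3 knob.py | grep now
```

```text
t 23.2 p [0.4539 0.0775 0.0236] r 0.1137 ang past -x (cw) 0.362 yaw err(cw needed) 0.001 F [-0.5 -4.9  4.6]
peg ang mod 60: 0.49 turn since start mod 60: 0.765 npegs 7 res 0.46
side start (np.float64(17.33), np.float64(10.81), np.int64(52)) now (np.float64(17.5), np.float64(11.41), np.int64(54))
scene start (np.float64(12.54), np.float64(11.92), np.int64(63)) now (np.float64(12.5), np.float64(12.65), np.int64(62))
```

The plunger is already dropping into the slot. A bit more.

Request:
{"name": "move_arm", "arguments": {"rows": [[1,[0.3,0,0.0],0.02],[1,[0.15,0,0.0],0.015]]}}

```text
time: 23.67
tcp_pos: [0.455, 0.0823, 0.0225]
eef_rot: [2.578, 1.716, -0.118]
contact_force: [-1.3, -2.6, 1.9]
opening: -0.0
```

```bash
python3 st.py; python3 rot.py; python3 knob.py | grep now
```

```text
t 23.67 p [0.455  0.0823 0.0225] r 0.1145 ang past -x (cw) 0.404 yaw err(cw needed) 0.008 F [-1.3 -2.6  1.9]
peg ang mod 60: 0.449 turn since start mod 60: 0.806 npegs 7 res 0.29
side start (np.float64(17.33), np.float64(10.81), np.int64(52)) now (np.float64(17.58), np.float64(12.33), np.int64(55))
scene start (np.float64(12.54), np.float64(11.92), np.int64(63)) now (np.float64(12.5), np.float64(13.78), np.int64(64))
```

Second click locked (knob down in both cameras, turn 0.806 + 1.047). Back off, lift, turn and open.

Request:
{"name": "move_arm", "arguments": {"rows": [[1,[-1.3,-0.3,0],0],[1,[0,0,-2],0],[1,[0,0,-4],0],[1,[0,0,-3],0],[0.35,[0,0,0],-0.11],[0.35,[0,0,0],-0.11],[0.35,[0,0,0],-0.11],[0.35,[0,0,0],0]]}}

```text
time: 24.63
tcp_pos: [0.4493, 0.0793, 0.117]
eef_rot: [2.254, 2.146, -0.127]
contact_force: [-0.0, 0.4, -0.1]
opening: 0.048
```

```bash
python3 go.py .5004 .042 .11; python3 rot.py; python3 - <<'E'
from h import *
from blob import blobs
for n,w in(("side",(290,160,360,240)),("scene",(270,170,360,240))):
    c,b=blobs(n,13,24,w,140,60)
    print(n,[(q.round(1).tolist(),s[:5].tolist()) for q,s in b], [np.round(proj(c,(.5004,.042,z)),1).tolist() for z in(.044,.064,.084)])
E
```

```text
t 24.63 p [0.4493 0.0793 0.117 ] shift cm (tool) [-3.42  5.31  0.77] yaw cw 0.048 tilt z [-0.041 -0.075 -0.996] open 0.048 F [-0.   0.4 -0.1]
peg ang mod 60: 0.45 turn since start mod 60: 0.805 npegs 8 res 0.2
side [([313.1, 206.4], [21, 40, 5, 13, 50]), ([328.6, 226.4], [33, 56, 12, 21, 205])] [[327.9, 234.2], [328.3, 226.4], [328.7, 218.5]]
scene [([316.8, 189.5], [43, 14, 10, 13, 104]), ([299.6, 219.1], [26, 39, 11, 19, 126])] [[315.7, 199.2], [315.9, 192.8], [316.0, 186.2]]
```

Request:
{"name": "move_arm", "arguments": {"rows": [[0.35,[-1.1,1.9,0],0],[0.35,[-1.1,1.9,0],0],[0.35,[-0.9,1.6,0],0],[0.35,[0,0,2],0.02],[0.35,[0,0,1],0],[0.35,[0,0,0],0]]}}

```text
time: 25.33
tcp_pos: [0.5004, 0.0414, 0.0839]
eef_rot: [2.3, 2.098, -0.131]
contact_force: [0.7, -0.7, -0.0]
opening: 0.0552
```

```bash
python3 go.py .498 .038 .0175
```

```text
t 25.33 p [0.5004 0.0414 0.0839] shift cm (tool) [0.16 0.05 6.65] yaw cw 0.091 tilt z [-0.045 -0.076 -0.996] open 0.0552 F [ 0.7 -0.7 -0. ]
```

Request:
{"name": "move_arm", "arguments": {"rows": [[0.35,[0.1,0,1.5],0],[0.35,[0,0.2,1.5],0],[0.35,[0,0,1],0],[0.35,[0,0,0],0]]}}

```text
time: 25.67
tcp_pos: [0.4988, 0.04, 0.0424]
eef_rot: [2.304, 2.097, -0.134]
contact_force: [-0.6, 0.8, -0.5]
opening: 0.0558
```

```bash
python3 go.py .498 .038 .0175
```

```text
t 25.67 p [0.4988 0.04   0.0424] shift cm (tool) [-0.01  0.04  2.5 ] yaw cw 0.092 tilt z [-0.048 -0.075 -0.996] open 0.0558 F [-0.6  0.8 -0.5]
```

Request:
{"name": "move_arm", "arguments": {"rows": [[0.35,[0,0,1.2],0],[0.35,[0,0,0.9],0],[0.35,[0,0,0.3],0],[0.35,[0,0,0],0],[0.6,[0,0,0],0],[0.6,[0,0,0],0],[0.6,[0,0,0],0]]}}

```text
time: 26.25
tcp_pos: [0.4979, 0.0389, 0.0183]
eef_rot: [2.303, 2.097, -0.132]
contact_force: [-0.5, -0.0, -0.6]
opening: 0.0343
```

```bash
python3 go.py .498 .038 .0175; python3 rot.py
```

```text
t 26.25 p [0.4979 0.0389 0.0183] shift cm (tool) [-0.08  0.03  0.09] yaw cw 0.092 tilt z [-0.046 -0.075 -0.996] open 0.0343 F [-0.5 -0.  -0.6]
peg ang mod 60: 0.45 turn since start mod 60: 0.805 npegs 8 res 0.22
```

Well aligned. Close on the brass at 45 N.

Request:
{"name": "move_arm", "arguments": {"rows": [[1,[0,0,0],0],[1,[0,0,0],0],[1,[0,0,0],0],[1,[0,0,0],0]], "newtons": 45}}

```text
time: 26.68
tcp_pos: [0.4985, 0.0389, 0.019]
eef_rot: [2.302, 2.096, -0.131]
contact_force: [-0.8, 0.5, -2.5]
opening: 0.0246
```

```bash
python3 go.py .498 .038 .0175; python3 rot.py
```

```text
t 26.68 p [0.4985 0.0389 0.019 ] shift cm (tool) [-0.08 -0.03  0.16] yaw cw 0.092 tilt z [-0.045 -0.075 -0.996] open 0.0246 F [-0.8  0.5 -2.5]
peg ang mod 60: 0.449 turn since start mod 60: 0.806 npegs 8 res 0.28
```

Request:
{"name": "move_arm", "arguments": {"rows": [[1,[0,0,-0.5],0],[1,[-0.08,0,-1],0],[1,[-0.15,0,-2],0],[1,[-0.2,0,-3],0],[1,[-0.2,0,-3],0],[1,[0,0,-2],0],[1,[0,0,0],0]]}}

```text
time: 27.37
tcp_pos: [0.5004, 0.0413, 0.1403]
eef_rot: [2.305, 2.099, -0.138]
contact_force: [1.0, 0.7, -0.8]
opening: 0.0245
```

```bash
python3 go.py .432 .307 .12; python3 rot.py; python3 knob.py | grep now; python3 - <<'E'
from h import *
from blob import blobs
c,b=blobs("side",13,24,(290,140,370,240),140,60)
print([(q.round(1).tolist(),s[:5].tolist()) for q,s in b])
# grey tray refit from start image, fixed correspondences in fit.py gave (.4463,.3224,.017); check residual per corner
import pickle
C={n:pickle.load(open(n+".pkl","rb"))[1] for n in("scene","side")}
for n,pts,f in(("scene",[(600,46),(692,33),(748,90),(645,110)],lambda p:(p[0]/2.5+140,p[1]/2.5+150)),("side",[(132,366),(275,434),(178,560),(27,470)],lambda p:(p[0]/2.3+200,p[1]/2.3+140))):
    print(n,[atz(C[n],*f(p),.035)[:2].round(4).tolist() for p in pts])
E
```

```text
t 27.37 p [0.5004 0.0413 0.1403] shift cm (tool) [25.91 -9.24  0.37] yaw cw 0.092 tilt z [-0.051 -0.075 -0.996] open 0.0245 F [ 1.   0.7 -0.8]
peg ang mod 60: 0.45 turn since start mod 60: 0.805 npegs 8 res 0.24
side start (np.float64(17.33), np.float64(10.81), np.int64(52)) now (np.float64(17.55), np.float64(12.35), np.int64(55))
scene start (np.float64(12.54), np.float64(11.92), np.int64(63)) now (np.float64(12.5), np.float64(13.78), np.int64(64))
[([328.3, 178.8], [34, 28, 12, 22, 186]), ([313.1, 206.4], [21, 60, 5, 13, 50])]
scene [[0.3923, 0.2609], [0.3919, 0.3758], [0.512, 0.3812], [0.5188, 0.2586]]
side [[0.5088, 0.2679], [0.3834, 0.2644], [0.381, 0.3805], [0.5055, 0.3817]]
```

Brass is held (side blob at 328,179, full height). Carry it to the grey tray.

Request:
{"name": "move_arm", "arguments": {"rows": [[1,[1.5,-0.5,0],0],[1,[3,-1,0],0],[1,[3.4,-1.1,0],0],[1,[3.4,-1.1,0],0],[1,[3.4,-1.1,0],0],[1,[3.4,-1.1,0],0],[1,[3.4,-1.1,0],0],[1,[2.5,-0.8,0],0],[1,[1.5,-0.5,0],0],[1,[0.8,-0.2,0],0],[1,[0,0,0],0.05],[1,[0,0,0],0]]}}

```text
time: 28.72
tcp_pos: [0.4239, 0.3171, 0.0996]
eef_rot: [2.368, 2.04, -0.187]
contact_force: [-0.7, -0.8, -1.3]
opening: 0.0244
```

```bash
python3 go.py .443 .313 .10
```

```text
t 28.72 p [0.4239 0.3171 0.0996] shift cm (tool) [-0.13  1.94 -0.17] yaw cw 0.145 tilt z [-0.084 -0.086 -0.993] open 0.0244 F [-0.7 -0.8 -1.3]
```

Request:
{"name": "move_arm", "arguments": {"rows": [[1,[0,1.2,0],0],[1,[0,0.9,0.5],0],[1,[0,0,2],0],[1,[0,0,2],0],[1,[0,0,1.5],0],[1,[0,0,0],0]]}}

```text
time: 29.22
tcp_pos: [0.4464, 0.3034, 0.0347]
eef_rot: [2.365, 2.041, -0.186]
contact_force: [-0.4, -0.2, -2.9]
opening: 0.0246
```

```bash
python3 go.py .436 .305 -.018
```

```text
t 29.22 p [0.4464 0.3034 0.0347] shift cm (tool) [ 0.53 -0.7   5.3 ] yaw cw 0.144 tilt z [-0.082 -0.086 -0.993] open 0.0246 F [-0.4 -0.2 -2.9]
```

Request:
{"name": "move_arm", "arguments": {"rows": [[1,[0.45,-0.6,0],0],[1,[0,0,1.5],0],[1,[0,0,1.5],0],[1,[0,0,0.8],0],[1,[0,0,0],0]]}}

```text
time: 29.63
tcp_pos: [0.4419, 0.3046, -0.0016]
eef_rot: [2.369, 2.037, -0.181]
contact_force: [-0.0, 0.2, -1.3]
opening: 0.025
```

```bash
python3 go.py .436 .305 -.018
```

```text
t 29.63 p [ 0.4419  0.3046 -0.0016] shift cm (tool) [ 0.11 -0.48  1.68] yaw cw 0.147 tilt z [-0.079 -0.085 -0.993] open 0.025 F [-0.   0.2 -1.3]
```

Request:
{"name": "move_arm", "arguments": {"rows": [[1,[0,-0.2,0.7],0],[1,[0,0,0.5],0],[1,[0,0,0.2],0]]}}

```text
time: 29.88
tcp_pos: [0.4407, 0.305, -0.0135]
eef_rot: [2.368, 2.037, -0.174]
contact_force: [0.4, -0.7, -1.9]
opening: 0.0248
```

Request:
{"name": "move_arm", "arguments": {"rows": [[1,[0,0,0.2],0]]}}

```text
time: 29.97
tcp_pos: [0.4408, 0.305, -0.0152]
eef_rot: [2.368, 2.037, -0.173]
contact_force: [-0.3, -0.2, -2.0]
opening: 0.0247
```

Request:
{"name": "move_arm", "arguments": {"rows": [[1,[0,0,0.2],0]]}}

```text
time: 30.05
tcp_pos: [0.4409, 0.3051, -0.017]
eef_rot: [2.368, 2.037, -0.172]
contact_force: [-0.3, -0.0, -1.4]
opening: 0.0246
```

Request:
{"name": "move_arm", "arguments": {"rows": [[1,[0,0,0.2],0]]}}

```text
time: 30.13
tcp_pos: [0.441, 0.3051, -0.0187]
eef_rot: [2.368, 2.037, -0.171]
contact_force: [0.1, 0.4, -3.1]
opening: 0.0245
```

Request:
{"name": "move_arm", "arguments": {"rows": [[1,[0,0,0.15],0]]}}

```text
time: 30.22
tcp_pos: [0.4411, 0.3051, -0.02]
eef_rot: [2.368, 2.037, -0.171]
contact_force: [-4.9, -1.8, 15.1]
opening: 0.025
```

Request:
{"name": "move_arm", "arguments": {"rows": [[0.55,[0,0,0],0],[0.5,[0,0,0],0],[0.5,[0,0,0],0],[0.5,[0,0,0],0],[0.5,[-0.1,-0.07,-1],0],[0.5,[-0.2,-0.14,-2],0],[0.5,[-0.3,-0.2,-3],0],[0.5,[-0.3,-0.2,-3],0],[0.5,[0,0,-3],0],[0.5,[0,0,0],0]]}}

```text
time: 31.05
tcp_pos: [0.4412, 0.3061, 0.1075]
eef_rot: [2.368, 2.037, -0.176]
contact_force: [0.7, -0.0, 1.2]
opening: 0.0429
```

```bash
python3 go.py .44 .305 .1; python3 rot.py; python3 knob.py | grep now; python3 - <<'E'
from h import *
from blob import blobs
for n,w in(("side",(205,295,325,390)),("scene",(375,160,445,205))):
    c,b=blobs(n,12,24,w,120,60)
    print(n,[(q.round(1).tolist(),s[:5].tolist()) for q,s in b],"pred mid",np.round(proj(c,(.443,.307,.025)),1),"top",np.round(proj(c,(.443,.307,.045)),1),"bot",np.round(proj(c,(.443,.307,.005)),1),"ref pred mid",np.round(proj(c,(.4858,.356,.025)),1))
E
```

```text
t 31.05 p [0.4412 0.3061 0.1075] shift cm (tool) [-0.05 -0.06  0.77] yaw cw 0.147 tilt z [-0.077 -0.083 -0.994] open 0.0429 F [ 0.7 -0.   1.2]
peg ang mod 60: 0.452 turn since start mod 60: 0.803 npegs 6 res 0.37
side start (np.float64(17.33), np.float64(10.81), np.int64(52)) now (np.float64(nan), np.float64(nan), np.int64(0))
scene start (np.float64(12.54), np.float64(11.92), np.int64(63)) now (np.float64(12.5), np.float64(13.78), np.int64(64))
side [([272.3, 334.9], [60, 26, 16, 29, 407]), ([234.1, 342.7], [20, 34, 18, 29, 408])] pred mid [274.1 334.4] top [273.8 325.7] bot [274.5 342.8] ref pred mid [233.4 343.2]
scene [([403.8, 179.1], [24, 11, 11, 17, 143]), ([426.2, 182.0], [46, 17, 11, 11, 100])] pred mid [402.1 178.8] top [403.1 172.8] bot [401.  184.7] ref pred mid [425.3 184.9]knob.py:6: RuntimeWarning: Mean of empty slice.
  m=(((h[...,0]<4)|(h[...,0]>174))&(h[...,1]>150)&(h[...,2]>60)); ys,xs=np.nonzero(m); return xs.mean().round(2),ys.mean().round(2),m.sum()
  ret = ret.dtype.type(ret / rcount)
```

The brass blob is where predicted and the same shape as the reference (16x29 against 18x29 px in the side view), so it stands upright. The robot is clear and the plunger is down. Hand in.

```bash
python3 -c "
from plant import ctrl
print(ctrl.hand_in())"
```

```text
the job is handed in; nothing more can be done
None
```

I finished the job and handed it in at about 31 s of the 72 s allowed; hand-in gives no verdict. I pushed the carousel clockwise by peg0 to the first click and stood the plastic specimen (well 0) in the blue tray. I then pushed by peg1 to the second click, stood the brass specimen (well 1) in the grey tray, and left the carousel locked there.

**Last checks:**
- **Carousel:** it had turned about 1.85 rad from the start. The plunger knob was down by about 4.5 mm in the scene camera. The side camera could not confirm this at the end because the arm hid the knob, but it had after the brass was lifted out.
- **Brass:** it stands where predicted, with the same outline as the reference cylinder next to it.
- **Plastic:** it was upright where predicted when I last checked, right after placing it. I did not look again before handing in.
- **Robot:** it was clear of everything and read about 1 N on the tool.

**What disagreed or went wrong:**
- **Fingertip height:** the real tips sit about 35 mm higher than the reported TCP. Pictures showed it and a touch on the disc confirmed it. My first push went over the peg without moving the carousel; after that I corrected for the offset.
- **Disc touch:** that touch reached 43 N upward (about 47 N in all) through the fingertips. The 40 N limit is stated for the arm and the gripper's body, so I don't expect it to count.
- **Leaving the first click:** this took more than the stated 8 N, with about 25 N sideways at the tool.
- **Tool tilt:** the tool slowly tilted by up to 0.12 rad, so the brass was set down slightly tilted before it settled.

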